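Stow the film cans in the light-table chest with the blind key rod

ROBOT

A 6-joint arm with a two-finger parallel gripper is mounted at the origin on the work surface. World frame = base frame: x ahead of the robot, y to its left, z up, the work surface at z = 0. Lengths are in m, angles in rad, forces in N, time in s.
With the tool pointing down it reaches from about 0.35 to 0.875 m from the base axis. Payload 4.2 kg.
Tool frame: the origin (TCP) lies at the very end of the fingers, on their centre line; the grasp point (between the pads) lies 19 mm behind it; z points along the fingers, y is the direction in which the jaws open and shut (so a half turn about z gives the same grasp; the last joint's range is limited). The gripper opens to 85 mm and grips with 20 to 120 N. Pads are 22 mm wide; open, the fingers measure 114 mm over their backs; the gripper's body (76 mm by 85 mm) begins 54 mm behind the grasp point. The pads swing forward as they close: fully open they stand 13 mm farther back than shut.
Start: joints at [-0.908, 0.385, 0.008, 0, -1.194, -0.259], TCP at [0.246, -0.575, 0.231] pointing down, gripper open.
Joint ranges: [-3.14, 3.14], [-1.21, 2.06], [-1.07, 1.41], [-3.16, 2.05], [-2.99, -0.16], [-3.1, 3.1]. Speed limits (rad/s): [2.79, 2.79, 3.14, 3.14, 3.14, 3.14].

INTERFACE

Orientations are given as a unit quaternion [w, x, y, z].
In Python, from bench import robot gives the robot as it stands.
- The arm moves only by the tool apply_moves, never from a script. Its argument "moves" is a list of rows, each a list of 2 entries, a list of its own where there are three numbers: the shift along the tool's x, y, z in m, then the turn about the tool's z in rad. A call has 1 to 12 rows; each row shifts and turns the commanded pose from where the row before left it, along the tool's axes as they then stand; what a row does not reach is not made up. A row lasts 1/8 s, in which the tool goes at most 62.5 mm and 10.7 degrees, less where a joint would pass 70% of its speed; a pose out of reach is approached as far as the arm can. A call with a gripper value outside its range is refused whole. "claw" is the finger opening in m, from 0 to 0.0854, set as the call begins (left out, the last holds). The fingers move at their own pace and stop on an object; "grip_force" is the grip in N (left out, the last holds). Time passes only in rows, so rows that do not move let the fingers close. It gives the time, the measured TCP pose, the force and the opening at its end, in the units of the state.
- robot.read_state(): the state, without advancing time (a new reading comes with each control period).
- robot.capture(name): name is "scene" or "top" or "wrist"; returns a dict with "image" (420x560x3 uint8, blue, green, red), "z_map" (420x560 float32, m along the optical axis (not along the pixel's ray), 0 where there is no reading), "fx", "fy", "cx", "cy" (pixels), "eye" and "rotation" of the camera in the world. Camera axes: x right, y down, z forward; pixel columns grow to the right and rows downward; lengths in m; the calibration is good to about 2 mm. The wrist camera is an equidistant fisheye: a pixel r from the principal point sees the ray r / f radians off the axis. A picture is of the moment at which its call begins.
- robot.sign_off(): hands the job in, once; it reports no verdict.
The state is a dict: "time": time; "qpos": joint angles; "dq": joint speeds; "effort": joint torques, N m; "eef_pos": TCP position; "orientation": TCP orientation; "contact_force": force on the tool from outside, world axes, zero at the start; "wrist_torque": the same for the moment, N m; "opening": finger opening in m.
Only numpy, scipy, OpenCV 4.12 (cv2) and the standard library are available. Lean on these libraries where they do the work, as an engineer would, in place of code of your own. Each camera call takes 0.05 s, during which the arm holds its last target.

TASK

Take the key rod from its stand, feel through the brush slot of the film chest for the hidden driver hole, drop the rod in and draw the blue shutter fully open with it. Stand every film can upright on the floor of the chest's tray, then push the shutter fully shut with the rod and put the rod back in its stand. Move the shutter only with the rod, never with the fingers, and leave everything else on the table where it is.

Things in the scene. Friction and masses are not known exactly. Their poses are not given: they have to be found in the camera images.
- chest: Low fixed film chest, grey with white covers, 220 mm (its x) by 380 mm (its y), 86 mm high; origin at the centre of its underside. The shutter opens along its +y. Under the blue ribbed shutter is the tray for the cans. Along the chest's -x side a straight slot runs in the white cover, over a hidden black driver block that slides along y and carries the hole for the rod.
- slot_start (a point): Centre of the slot's -y end, at chest (-80, -115, 72) mm, on the cover's top. The slot is 20 mm wide, 250 mm long, in an 8 mm cover, closed by black brush lips that hide what is below but let the rod pass without resistance.
- slot_end (a point): Centre of the slot's +y end, at chest (-80, 135, 72) mm, on the cover's top. Under this end is no driver face at first: the block ends 65 mm to the +y side of its hole, and past that the rod would drop to the chest's floor at z = 8 mm, which is not the hole.
- hole_rearmost (a point): Rearmost place of the hole's mouth: chest (-80, -100, 45) mm. The hidden driver block has a flat top face at chest z = 45 mm, reaching from slot_start to 65 mm beyond the hole, with one blind hole, 17 mm along the slot, 20 mm across, bottom at z = 17 mm. At the start the hole lies anywhere from here to hole_takeup; it cannot be seen. The shutter is fully shut when the hole is pushed back to here.
- hole_takeup (a point): Foremost start place of the hole: chest (-80, -40, 45) mm. Drawn along +y (about 4 N) the block first slides alone up to here, then takes the shutter along (6 N, plus some drag with speed). Pushed along -y it again slides 60 mm alone before it pushes the shutter. Light sweeping on its face (under 3 N) does not shift it. Block and shutter stay where they are left.
- hole_open (a point): Where the hole is when the shutter is fully open: chest (-80, 120, 45) mm, the end of its travel.
- shutter (a joint): Travel of the blue ribbed shutter along the chest's +y, in m: 0 = fully shut, covering the tray; 0.16 = fully open, hidden under the rear cover. No handle; only the driver block moves it.
- tray_floor (a point): Centre of the tray's inner floor, 8 mm above the table; axes as the chest's. The tray is 150 by 150 mm inside (75 mm each way from here), its opening the same; round it the rear cover (+y side) rises to 78 mm above this floor, the slot's cover (-x side) to 64 mm, the other rims to 73 mm. The shutter's underside is 68 mm above this floor.
- rod: Key rod, 160 mm long, about 0.14 kg: steel shaft 14 mm thick with a rounded nose at the lower end and a round orange grip, 24 mm thick, from 95 to 160 mm above the nose. Origin at the tip of the nose, z along the rod towards the grip. At the start it stands upright in the stand. Let go in the driver's hole it stays standing, leaning a few degrees.
- stand: Fixed dark steel stand for the rod, 70 x 70 x 55 mm, with an 18 x 18 mm square well in the middle, parallel to its sides; origin at the centre of its underside.
- stand_seat (a point): Bottom of the stand's well, 10 mm above the table; the rod's nose rests here.
- can1: Film can: aluminium drum 50 mm across and 30 mm high with a green band, and on its lid a black knob 18 mm across, 34 mm tall (64 mm over all); about 0.16 kg, loose, standing upright. Origin at the centre of its underside, z up through the knob. Two to four of the four cans are present; the others are absent.
- can2: Film can: aluminium drum 50 mm across and 30 mm high with a green band, and on its lid a black knob 18 mm across, 34 mm tall (64 mm over all); about 0.16 kg, loose, standing upright. Origin at the centre of its underside, z up through the knob. Two to four of the four cans are present; the others are absent.
- can3: Film can: aluminium drum 50 mm across and 30 mm high with a green band, and on its lid a black knob 18 mm across, 34 mm tall (64 mm over all); about 0.16 kg, loose, standing upright. Origin at the centre of its underside, z up through the knob. Two to four of the four cans are present; the others are absent.
- can4: Film can: aluminium drum 50 mm across and 30 mm high with a green band, and on its lid a black knob 18 mm across, 34 mm tall (64 mm over all); about 0.16 kg, loose, standing upright. Origin at the centre of its underside, z up through the knob. Two to four of the four cans are present; the others are absent.
- weight: Brass paperweight, 38 mm across, 26 mm high; origin at the centre of its underside; a bystander, to be left alone.
- loupe: Black-rimmed hand magnifier, 68 mm across, with a handle to its -x, 18 mm high; origin under the centre of the lens; a bystander, to be left alone.
- carton: Grey archive carton 130 x 180 x 60 mm; origin at the centre of its underside; a bystander, to be left alone.
- spool: Film spool 90 mm across, 40 mm high; origin at the centre of its underside; a bystander, to be left alone.
- spool_b: Another film spool, 90 mm across, 40 mm high; origin at the centre of its underside; a bystander, to be left alone.
- rule: Flat steel rule 30 x 200 x 6 mm; origin at the centre of its underside; a bystander, to be left alone.
- duster: Yellow spray can 54 mm across, 110 mm high; origin at the centre of its underside; a bystander, to be left alone.
Mind the look-alikes: they are no part of the job. What is shaped like the can2 but red is not meant. There is more than one size of the rod; the one meant has the size given above.

How it is judged:
By the outcome, as a careful person would: the job done as asked, in the order asked, and still so for the second after the job is handed in, with the robot touching nothing.
Of can1, can2, can3, can4 only 2 to 4 are there at a start; the rules pass over those that are not, and their reading is None.
At some moment in a run one of can1, can2, can3, can4 may be knocked a few centimetres aside while the robot is not near it.
It also fails if it takes over 208 s, if anything falls off the work surface, if the arm or the gripper's body presses on something with over 40 N, if the wrist force passes 120 N, or if a joint passes its speed limit or range.

## Working session

There is one attempt and no reset: what is moved stays moved. The work goes in short steps, Python scripts to look and compute and a tool call to move; the robot and the scene stay as the last step left them, time stands still between calls to the robot, and variables do not carry over. Pictures are saved under pics/ and viewed, and the job is handed in when it is done.

Besides the shell and the picture viewer there is one more tool, called after "Call:" as name(argument=value, ...) on one line, values as JSON. apply_moves: Moves the arm, as the interface text tells. Its arguments: {"type":"object","properties":{"moves":{"type":"array","items":{"type":"array"}},"claw":{"type":"number"},"grip_force":{"type":"number"}},"required":["moves"]}

```bash
ls; mkdir -p pics; python3 - <<'E'
from bench import robot
import cv2
s=robot.read_state()
for k,v in s.items(): print(k,v)
for n in ["scene","top","wrist"]:
    c=robot.capture(n); cv2.imwrite(f"pics/{n}0.png",c["image"])
    print(n,c["fx"],c["fy"],c["cx"],c["cy"],c["eye"],c["rotation"])
E
```

```text
pics
time 0.0
qpos [-9.08407386e-01  3.85571650e-01  6.63470269e-03 -5.48346729e-04
 -1.19398871e+00 -2.58578699e-01]
dq [ 9.80908609e-05 -6.02402307e-04  7.64261103e-04  2.47277487e-04
 -6.11208386e-04  2.55657057e-04]
effort [-8.37505086e-04 -3.92291236e+01  1.88398039e+01  4.18635160e+00
 -4.72325875e-03  6.88139210e-06]
eef_pos [ 0.24536762 -0.57418766  0.23020862]
orientation [-2.44830161e-04 -2.00436894e-01  9.79706003e-01  1.06700861e-03]
contact_force [-0.07460923  0.69655925  0.36364744]
wrist_torque [ 0.02320914 -0.05311998 -0.01827556]
opening 0.08531825224665694
scene 475.9382071499896 475.9382071499896 273.4382164977826 209.69395237683997 [ 1.06118307 -0.22042738  1.10268045] [-0.21516357  0.8249882   0.50572642 -0.131681  ]
top 399.8697622397601 399.8697622397601 278.88990933504823 208.72118484973907 [0.39851965 0.05120149 1.11213483] [ 0.04944887 -0.69767881  0.71376812 -0.03652617]
wrist 325.19226210127806 325.19226210127806 281.37303468686076 207.73435791019915 [ 0.17433483 -0.6051642   0.37241116] [0.0838694  0.5450122  0.8243314  0.12808348]
```

View pics/scene0.png

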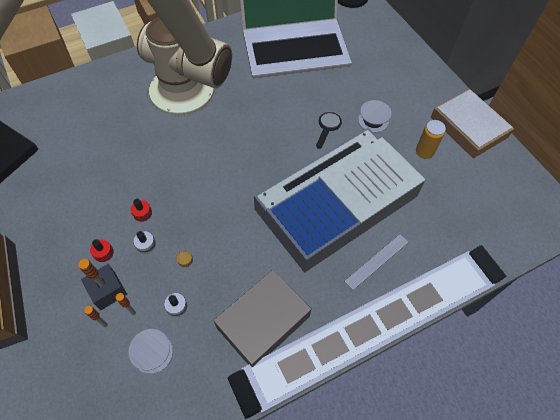

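View pics/top0.png

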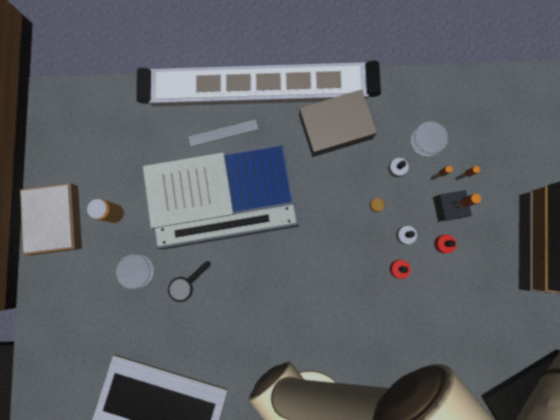

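View pics/wrist0.png

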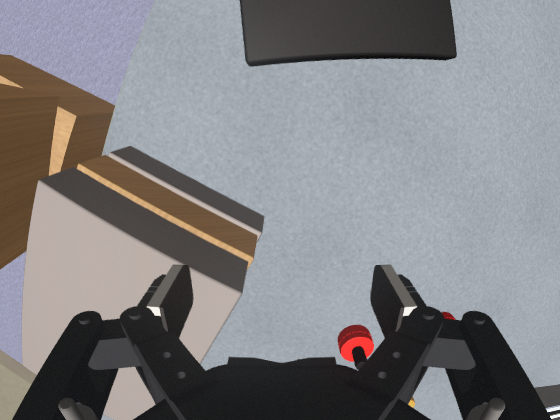

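```bash
cat > h.py <<'E'
import numpy as np, cv2
from scipy.spatial.transform import Rotation as R
from bench import robot
def rot(q): return R.from_quat([q[1],q[2],q[3],q[0]]).as_matrix()
class Cam:
    def __init__(s,n):
        c=robot.capture(n); s.n=n; s.img=c["image"]; s.z=c["z_map"]; s.fx=c["fx"];s.fy=c["fy"];s.cx=c["cx"];s.cy=c["cy"]
        s.eye=np.array(c["eye"]); s.R=rot(c["rotation"])
    def ray(s,u,v):
        u=np.asarray(u,float);v=np.asarray(v,float)
        a=(u-s.cx)/s.fx;b=(v-s.cy)/s.fy
        if s.n=="wrist":
            r=np.hypot(a,b)+1e-9; k=np.tan(r)/r; a=a*k;b=b*k
        d=np.stack([a,b,np.ones_like(a)],-1)
        return d@s.R.T
    def plane(s,u,v,h):
        d=s.ray(u,v); t=(h-s.eye[2])/d[...,2]; return s.eye+d*t[...,None]
    def cloud(s):
        v,u=np.mgrid[:420,:560]; d=s.ray(u,v); P=s.eye+d*s.z[...,None]; P[s.z==0]=np.nan; return P
    def pix(s,P):
        p=(np.asarray(P)-s.eye)@s.R; a=p[...,0]/p[...,2];b=p[...,1]/p[...,2]
        if s.n=="wrist":
            t=np.hypot(a,b)+1e-9; k=np.arctan(t)/t; a=a*k;b=b*k
        return np.stack([a*s.fx+s.cx,b*s.fy+s.cy],-1)
    def save(s,name,crop=None,k=1):
        im=s.img if crop is None else s.img[crop[1]:crop[3],crop[0]:crop[2]]
        cv2.imwrite("pics/"+name,cv2.resize(im,None,fx=k,fy=k,interpolation=cv2.INTER_CUBIC))
E
python3 - <<'E'
from h import *
np.set_printoptions(precision=4,suppress=True)
t=Cam("top");s=Cam("scene")
Pt=t.cloud();Ps=s.cloud()
for n,P,pts in (("top",Pt,[(300,300),(265,180),(190,190),(337,120),(430,138),(400,168),(408,236),(475,199),(446,244),(98,208),(377,205)]),("scene",Ps,[(200,200),(315,215),(260,310),(144,243),(175,305),(88,266),(92,313),(122,298),(184,258)])):
    for u,v in pts: print(n,u,v,P[v,u])
t.save("t1.png",(340,120,500,290),4.0); 
s.save("s1.png",(70,190,200,380),3.0)
s.save("s2.png",(240,100,460,290),3.0)
E
```

```text
top 300 300 [0.2831 0.0181 0.0018]
top 265 180 [0.6016 0.1035 0.0809]
top 190 190 [0.579  0.2997 0.086 ]
top 337 120 [ 0.7661 -0.0939  0.0607]
top 430 138 [ 0.715  -0.3488  0.0402]
top 400 168 [ 0.6339 -0.2629  0.038 ]
top 408 236 [ 0.4476 -0.2671  0.0586]
top 475 199 [ 0.526  -0.396   0.1694]
top 446 244 [ 0.4248 -0.3683  0.0482]
top 98 208 [0.534  0.5285 0.1114]
top 377 205 [ 0.5353 -0.198   0.0263]
scene 200 200 [ 0.3962 -0.1025  0.0009]
scene 315 215 [0.6086 0.1252 0.0746]
scene 260 310 [ 0.7575 -0.0993  0.0587]
scene 144 243 [ 0.4671 -0.2773  0.0333]
scene 175 305 [ 0.6509 -0.2664  0.0351]
scene 88 266 [ 0.5384 -0.3937  0.1665]
scene 92 313 [ 0.6165 -0.4268  0.1114]
scene 122 298 [ 0.6181 -0.3581  0.1214]
scene 184 258 [ 0.5462 -0.2039  0.0263]
```

View pics/t1.png

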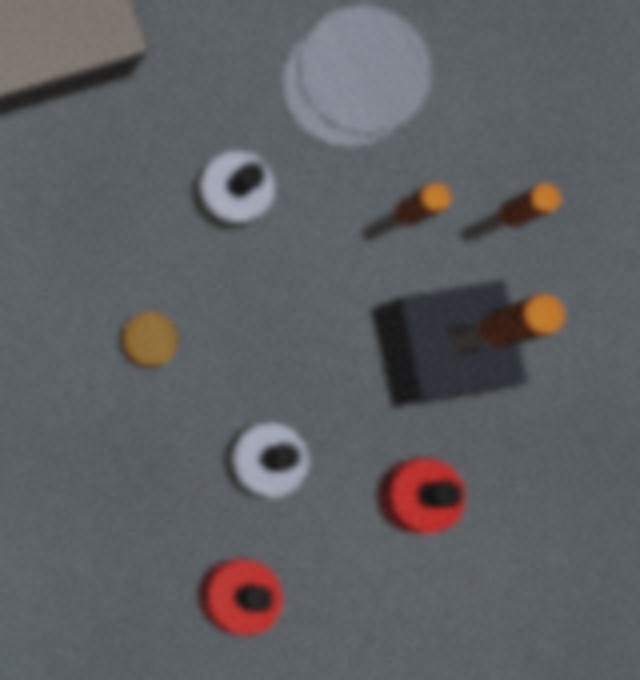

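View pics/s1.png

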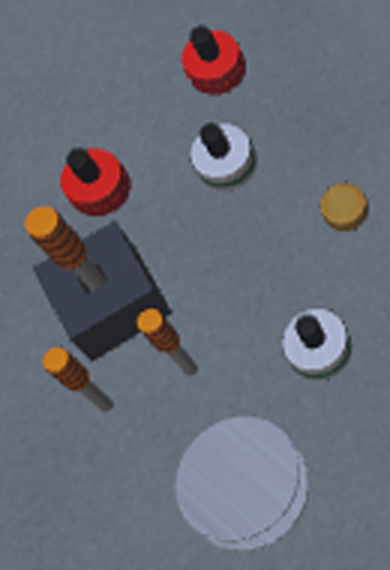

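View pics/s2.png

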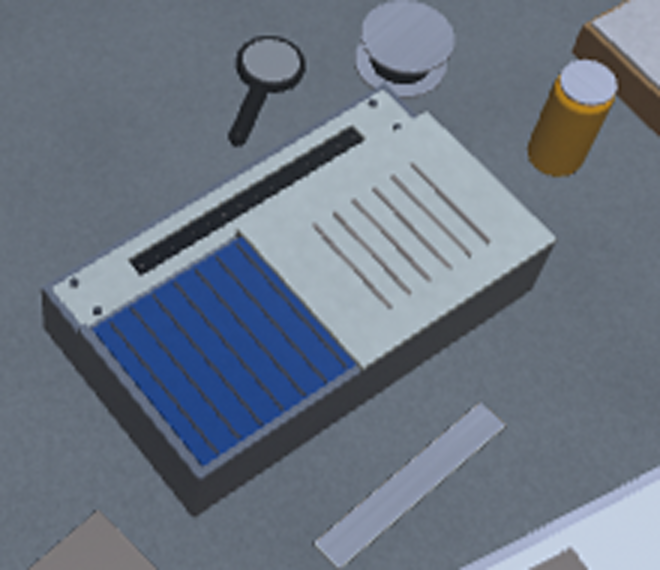

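```bash
cat > m.py <<'E'
from h import *
np.set_printoptions(precision=4,suppress=True)
def cents(mask,amin=20):
    n,l,st,c=cv2.connectedComponentsWithStats(mask.astype(np.uint8)); return [(i,st[i],c[i],l==i) for i in range(1,n) if st[i][4]>=amin]
def cans(c,box=None):
    h=cv2.cvtColor(c.img,cv2.COLOR_BGR2HSV)
    P=c.cloud()
    m=(h[...,1]<60)&(h[...,2]>(145))&(P[...,2]>.02)&(P[...,2]<.042)
    out=[]
    for i,st,ce,mm in cents(m,60):
        if st[4]>2500: continue
        cnt,_=cv2.findContours(mm.astype(np.uint8),cv2.RETR_EXTERNAL,cv2.CHAIN_APPROX_NONE)
        k=max(cnt,key=cv2.contourArea)[:,0,:]
        Q=c.plane(k[:,0],k[:,1],.030)
        (x,y),r=cv2.minEnclosingCircle((Q[:,:2]*1000).astype(np.float32))
        out.append((x/1000,y/1000,r,st[4]))
    return out
E
python3 - <<'E'
from m import *
for n in ("top","scene"):
    c=Cam(n); print(n)
    for o in cans(c): print(" can",np.round(o,4))
    P=c.cloud(); h=cv2.cvtColor(c.img,cv2.COLOR_BGR2HSV)
    # blue shutter
    m=(h[...,0]>105)&(h[...,0]<125)&(h[...,1]>140)&(P[...,2]>.06)
    big=max(cents(m),key=lambda a:a[1][4])
    v,u=np.where(big[3]); Q=c.plane(u,v,.078)[:,:2]*1000
    print(" shutter",cv2.minAreaRect(Q.astype(np.float32)), "z",np.nanmedian(P[big[3]][:,2]))
    # slot
    X=P[...,0];Y=P[...,1];Z=P[...,2]
    m=(h[...,2]<70)&(X>.38)&(X<.56)&(Y>-.05)&(Y<.4)&(Z>.04)&(Z<.09)
    for b in sorted(cents(m,100),key=lambda a:-a[1][4])[:3]:
        v,u=np.where(b[3]); Q=c.plane(u,v,.072)[:,:2]*1000
        print(" slot",b[1],cv2.minAreaRect(Q.astype(np.float32)),cv2.minAreaRect(Q.astype(np.float32)) and Q.mean(0))
    # chest all points >.066
    for z0,z1,hh in((.066,.077,.072),(.0835,.089,.086)):
      m=(X>.35)&(X<.75)&(Y>-.1)&(Y<.45)&(Z>z0)&(Z<z1)
      b=max(cents(m),key=lambda a:a[1][4])
      v,u=np.where(b[3]); Q=c.plane(u,v,hh)[:,:2]*1000
      print(" cov",hh,cv2.minAreaRect(Q.astype(np.float32)))
    # stand top
    m=(X>.45)&(X<.65)&(Y>-.47)&(Y<-.3)&(Z>.048)&(Z<.062)&(h[...,2]<110)
    b=max(cents(m),key=lambda a:a[1][4]); v,u=np.where(b[3]); Q=c.plane(u,v,.055)[:,:2]*1000
    r=cv2.minAreaRect(Q.astype(np.float32)); print(" stand",r)
    # orange
    m=(h[...,0]>8)&(h[...,0]<20)&(h[...,1]>180)&(h[...,2]>130)&(Y<-.2)&(X>.4)
    for b in cents(m,15):
        z=np.nanpercentile(P[b[3]][:,2],90)
        v,u=np.where(b[3]);  print(" orange",b[2],b[1][4],z,c.plane(b[2][0],b[2][1],z))
E
```

```text
top
 can [  0.7206  -0.3529  42.2601 423.    ]
 can [  0.6416  -0.2634  23.6914 155.    ]
 can [  0.4533  -0.275   23.7201 176.    ]
 can [  0.3662   0.469   41.2803 325.    ]
 shutter ((608.2112426757812, 120.55653381347656), (149.2664794921875, 144.7635040283203), 8.420266151428223) z 0.08020675774266561
 slot [175 215  94  22 555] ((485.3253173828125, 220.14022827148438), (15.995305061340332, 245.12130737304688), 8.356645584106445) [485.4393 218.7341]
 cov 0.072 ((497.9311828613281, 212.83840942382812), (84.16834259033203, 380.58673095703125), 8.621443748474121)
 cov 0.086 ((581.1278686523438, 307.1697998046875), (166.80589294433594, 217.76666259765625), 8.317098617553711)
 stand ((528.2326049804688, -395.34991455078125), (69.98977661132812, 73.73291778564453), 8.157242774963379)
 orange [447.8636 169.    ] 22 0.12398349205851598 [ 0.6094 -0.3565  0.124 ]
 orange [475.5    169.2143] 28 0.12369185435480992 [ 0.6071 -0.425   0.1237]
 orange [475.0702 198.3509] 57 0.17284873041090515 [ 0.5271 -0.3947  0.1728]
scene
 can [  0.3679   0.4667  45.0723 525.    ]
 can [  0.4554  -0.2766  2
[... 249 characters left out ...]
4 143  77  48 492] ((488.72613525390625, 215.4597625732422), (16.784000396728516, 244.14352416992188), 8.215296745300293) [489.2654 212.4315]
 cov 0.072 ((569.8267211914062, 217.6151580810547), (222.6599578857422, 382.39788818359375), 8.214601516723633)
 cov 0.086 ((584.0968017578125, 303.51202392578125), (167.59632873535156, 216.59555053710938), 8.247734069824219)
 stand ((531.4338989257812, -399.560302734375), (75.0207748413086, 70.32262420654297), 7.9152398109436035)
 orange [ 83.4321 263.5062] 81 0.1714822600464181 [ 0.5313 -0.3997  0.1715]
 orange [119.5  296.58] 50 0.12313799134265743 [ 0.6135 -0.3616  0.1231]
 orange [ 88.1765 309.549 ] 51 0.12323101473660547 [ 0.6109 -0.4294  0.1232]
```

```bash
cat > g.py <<'E'
from h import *
np.set_printoptions(precision=4,suppress=True)
def st():
    s=robot.read_state(); M=rot(s["orientation"]); return s,np.array(s["eef_pos"]),M
def delta(target,yaw_deg=None):
    """turn first (rad about tool z), then shift in the turned tool frame; yaw = world direction of tool y mod 180"""
    s,p,M=st()
    turn=0
    if yaw_deg is not None:
        cur=np.degrees(np.arctan2(M[1,1],M[0,1]))
        d=(yaw_deg-cur+90)%180-90
        turn=-np.radians(d)   # tool z is down
    M2=M@R.from_euler('z',turn).as_matrix()
    print("t",s["time"],"pos",p,"tooly",M[:,1],"toolz",M[:,2],"op",s["opening"],"F",np.array(s["contact_force"]))
    print("turn",round(turn,4),"shift",M2.T@(np.array(target)-p),"| no-turn shift",M.T@(np.array(target)-p))
E
python3 -c "
from g import *
delta([.53,-.397,.25],98.3)"
```

```text
t 0.35 pos [ 0.2455 -0.5746  0.2311] tooly [-0.3929  0.9196  0.0005] toolz [-0.0002  0.0004 -1.    ] op 0.08514623906862454 F [-0.0869 -1.8015  0.242 ]
turn 0.2589 shift [-0.3071  0.1347 -0.0189] | no-turn shift [-0.3314  0.0516 -0.0189]
```

Call:
apply_moves(moves=[[[0, 0, -0.02], 0.13], [[0, 0, 0], 0.129], [[-0.0384, 0.0168, 0], 0], [[-0.0384, 0.0168, 0], 0], [[-0.0384, 0.0168, 0], 0], [[-0.0384, 0.0168, 0], 0], [[-0.0384, 0.0168, 0], 0], [[-0.0384, 0.0168, 0], 0], [[-0.0384, 0.0168, 0], 0], [[-0.0384, 0.0168, 0], 0], [[0, 0, 0], 0], [[0, 0, 0], 0]], claw=0.0854)

```text
time: 1.85
eef_pos: [0.5299, -0.3974, 0.2511]
orientation: [-0.0, -0.072, 0.997, 0.0]
contact_force: [-0.4, -1.0, 0.1]
opening: 0.0852
```

```bash
python3 -c "
from g import *
delta([.53,-.397,.25],98.3)
c=Cam('wrist');c.save('w1.png');print(c.eye,c.R)
P=c.cloud()
print(c.pix([[.53,-.397,.17],[.53,-.397,.055]]))
Cam('scene').save('s3.png')
"
```

```text
t 1.85 pos [ 0.5299 -0.3974  0.2511] tooly [-0.1445  0.9895  0.0002] toolz [-0.0006  0.0002 -1.    ] op 0.08519576982941793 F [-0.3948 -1.0475  0.1398]
turn 0.0001 shift [-0.0002  0.0004  0.0011] | no-turn shift [-0.0002  0.0004  0.0011]
[ 0.4534 -0.4088  0.3932] [[-0.1435  0.9433  0.2993]
 [ 0.9896  0.137   0.0428]
 [-0.0006  0.3023 -0.9532]]
[[282.4504 216.5726]
 [282.1764 181.1431]]
```

View pics/w1.png

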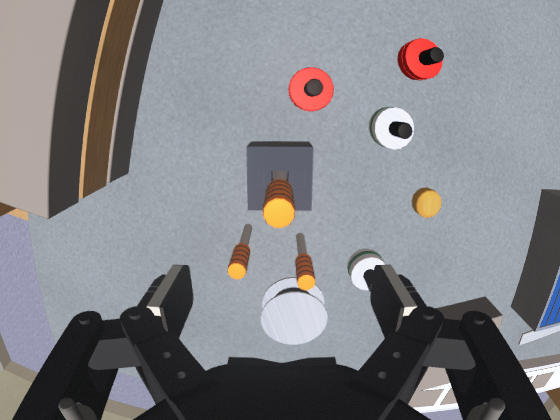

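View pics/s3.png

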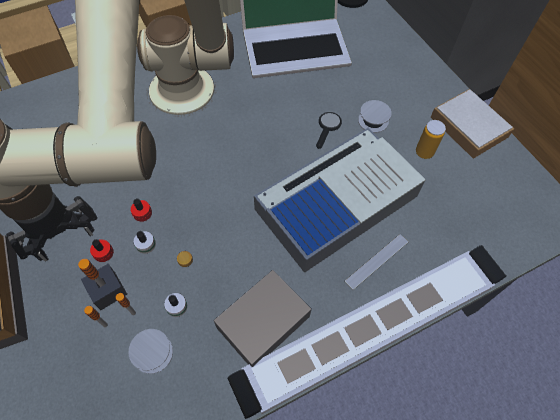

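```bash
python3 - <<'E'
from m import *
c=Cam('wrist'); h=cv2.cvtColor(c.img,cv2.COLOR_BGR2HSV); P=c.cloud()
print("floor check",P[100,200],P[200,350])
m=(h[...,0]>8)&(h[...,0]<22)&(h[...,1]>180)&(h[...,2]>200)
for b in cents(m,100):
    v,u=np.where(b[3]); z=.17 if b[2][0]>260 and b[2][0]<295 else .124
    Q=c.plane(u,v,z)[:,:2]*1000
    print("orange",b[2],b[1][4],np.nanmedian(P[b[3]][:,2]),cv2.minEnclosingCircle(Q.astype(np.float32)))
m=(h[...,2]<95)&(P[...,2]>.045)&(P[...,2]<.065)
for b in cents(m,800):
    v,u=np.where(b[3]); Q=c.plane(u,v,.055)[:,:2]*1000
    print("stand",b[1],cv2.minAreaRect(Q.astype(np.float32)))
for o in cans(c): print(o)
# blue corner etc
E
```

```text
floor check [ 0.4549 -0.5095 -0.002 ] [ 0.5541 -0.306  -0.0014]
stand [524 203  36 123 947] ((600.8716430664062, 32.49187469482422), (218.68955993652344, 27.14110565185547), 8.41567325592041)
(0.4533248291015625, -0.27755084228515625, 24.946332931518555, np.int32(977))
(0.6400611572265625, -0.26779330444335936, 24.74258804321289, np.int32(516))
(0.8925684814453125, 0.26799505615234376, 121.42667388916016, np.int32(766))
(0.91050244140625, -0.03846826934814453, 74.81202697753906, np.int32(993))
```

```bash
python3 - <<'E'
from m import *
c=Cam('wrist'); h=cv2.cvtColor(c.img,cv2.COLOR_BGR2HSV); P=c.cloud()
for p in [(279,212),(237,270),(260,170),(300,200),(280,146)]: print(p,h[p[1],p[0]],P[p[1],p[0]])
m=(h[...,0]>10)&(h[...,0]<24)&(h[...,1]>180)&(h[...,2]>200)
for b in cents(m,100):
    v,u=np.where(b[3]); z=.17 if b[2][0]>260 and b[2][0]<295 else .124
    Q=c.plane(u,v,z)[:,:2]*1000
    print("orange",b[2],b[1][4],np.nanmedian(P[b[3]][:,2]),cv2.minEnclosingCircle(Q.astype(np.float32)))
m=(h[...,2]<100)&(h[...,2]>55)&(P[...,2]>.045)&(P[...,2]<.065)
for b in cents(m,800):
    v,u=np.where(b[3]); Q=c.plane(u,v,.055)[:,:2]*1000
    print("stand",b[1],cv2.minAreaRect(Q.astype(np.float32)))
E
```

```text
(279, 212) [ 21 172 252] [ 0.527  -0.4006  0.1684]
(237, 270) [ 20 177 251] [ 0.6068 -0.4305  0.12  ]
(260, 170) [116  36 112] [ 0.5213 -0.4228  0.0532]
(300, 200) [118  30 112] [ 0.5474 -0.3757  0.0558]
(280, 146) [170  13  60] [ 0.4934 -0.4053  0.0484]
stand [525 202  35 125 929] ((601.458740234375, 32.38364791870117), (222.90968322753906, 26.733890533447266), 8.948925018310547)
```

```bash
python3 - <<'E'
from m import *
c=Cam('wrist'); h=cv2.cvtColor(c.img,cv2.COLOR_BGR2HSV); P=c.cloud()
m=(h[...,0]>10)&(h[...,0]<26)&(h[...,1]>140)&(h[...,2]>220)
for b in cents(m,60):
    v,u=np.where(b[3]); z=.17 if b[2][0]>260 and b[2][0]<295 else .124
    Q=c.plane(u,v,z)[:,:2]*1000
    print("orange",b[2],b[1][4],np.nanmedian(P[b[3]][:,2]),cv2.minEnclosingCircle(Q.astype(np.float32)))
m=(h[...,2]<135)&(h[...,2]>85)&(P[...,2]>.045)&(P[...,2]<.065)
for b in cents(m,800):
    v,u=np.where(b[3]); Q=c.plane(u,v,.055)[:,:2]*1000
    print("stand",b[1],cv2.minAreaRect(Q.astype(np.float32)))
E
```

```text
orange [429.3082 203.8271] 451 0.024284679925906938 ((514.1932373046875, -261.5347900390625), 12.462845802307129)
orange [279.2444 213.0239] 712 0.16916127858554772 ((527.4891357421875, -400.37310791015625), 11.33497142791748)
orange [237.1349 270.986 ] 215 0.1206814682211862 ((605.8001098632812, -429.94305419921875), 8.457029342651367)
orange [306.6078 282.0196] 204 0.12071035263517627 ((608.1934204101562, -362.9331970214844), 8.398066520690918)
stand [ 247  146   67   65 3181] ((527.34619140625, -400.51971435546875), (70.3122329711914, 69.52438354492188), 7.9653496742248535)
```

```bash
python3 -c "
from g import *
delta([.5285,-.399,.116],98.3)"
```

```text
t 2.1 pos [ 0.5294 -0.3981  0.2516] tooly [-0.143   0.9897 -0.0001] toolz [ 0.0002 -0.0001 -1.    ] op 0.08533055007363603 F [1.0384 0.3216 0.1738]
turn -0.0014 shift [ 0.001  -0.0008  0.1356] | no-turn shift [ 0.001  -0.0008  0.1356]
```

Call:
apply_moves(moves=[[[0.001, -0.001, 0.02], 0], [[0, 0, 0.03], 0], [[0, 0, 0.03], 0], [[0, 0, 0.025], 0], [[0, 0, 0.02], 0], [[0, 0, 0.01], 0], [[0, 0, 0], 0]])

```text
time: 2.98
eef_pos: [0.5289, -0.3987, 0.116]
orientation: [-0.0, -0.072, 0.997, 0.0]
contact_force: [0.2, 0.2, 0.6]
opening: 0.0854
```

Call:
apply_moves(moves=[[[0, 0, 0], 0], [[0, 0, 0], 0], [[0, 0, 0], 0], [[0, 0, 0], 0], [[0, 0, 0], 0], [[0, 0, 0], 0]], claw=0.02, grip_force=30)

```text
time: 3.72
eef_pos: [0.5296, -0.3987, 0.1168]
orientation: [0.0, -0.072, 0.997, -0.0]
contact_force: [-0.2, 1.5, 2.3]
opening: 0.0234
```

```bash
python3 -c "
from g import *
c=Cam('wrist');c.save('w2.png')
delta([.5285,-.399,.116],98.3)
Cam('scene').save('s4.png',(0,150,250,400),2.4)"
```

```text
t 3.775 pos [ 0.5296 -0.3987  0.1168] tooly [-0.1444  0.9895 -0.0006] toolz [ 0.0007 -0.0005 -1.    ] op 0.02335403409304672 F [0.5588 0.5265 2.9449]
turn 0.0001 shift [ 0.0011 -0.0002  0.0008] | no-turn shift [ 0.0011 -0.0002  0.0008]
```

View pics/w2.png

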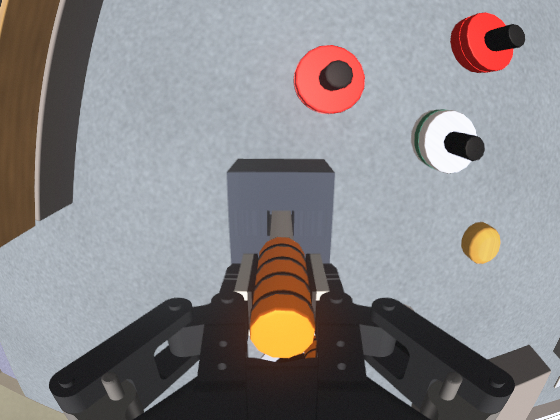

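View pics/s4.png

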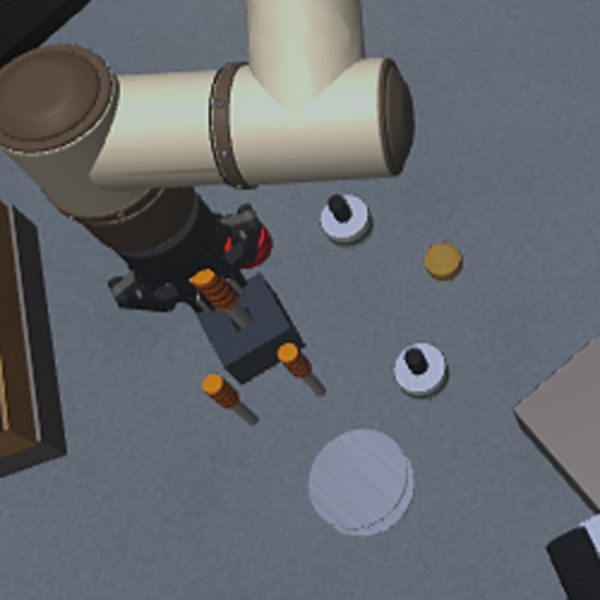

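Call:
apply_moves(moves=[[[0, 0, 0], 0], [[0, 0, 0], 0], [[0, 0, -0.02], 0], [[0, 0, -0.03], 0], [[0, 0, -0.03], 0], [[0, 0, -0.03], 0], [[0, 0, -0.01], 0], [[0, 0, 0], 0]], claw=0.01, grip_force=100)

```text
time: 4.82
eef_pos: [0.5291, -0.3981, 0.2354]
orientation: [-0.0, -0.072, 0.997, 0.001]
contact_force: [-0.3, 0.1, -0.8]
opening: 0.0221
```

```bash
cat >> g.py <<'E'
def avg(n=6,cam="top"):
    F=[];p=[]
    for i in range(n):
        robot.capture(cam); s=robot.read_state(); F.append(s["contact_force"]);p.append(s["eef_pos"])
    print("avg F",np.mean(F,0),"sd",np.std(F,0),"p",np.mean(p,0),"op",s["opening"],"t",s["time"])
    return np.mean(F,0),np.mean(p,0)
E
python3 -c "
from g import *
avg()
c=Cam('wrist');c.save('w3.png')
delta([.495,.156,.237],98.3)"
```

```text
avg F [-0.3143  0.0777 -1.3656] sd [0.2936 0.3292 0.3937] p [ 0.5287 -0.3981  0.2344] op 0.022140179147667912 t 5.125
t 5.175 pos [ 0.5291 -0.3984  0.2353] tooly [-0.1442  0.9895  0.001 ] toolz [-0.0015  0.0008 -1.    ] op 0.021964508005692076 F [-0.4692  0.7301 -1.0598]
turn -0.0001 shift [-0.0463  0.5535 -0.0012] | no-turn shift [-0.0462  0.5535 -0.0012]
```

View pics/w3.png

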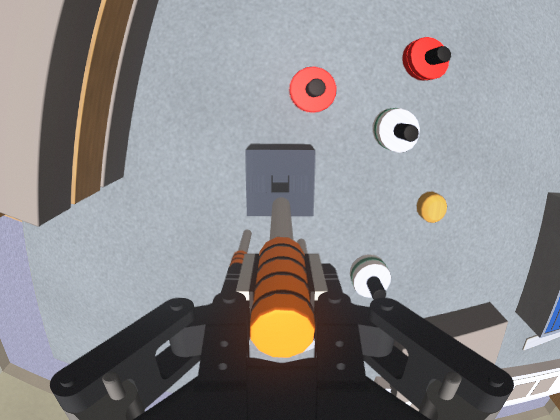

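Call:
apply_moves(moves=[[[-0.003, 0.025, 0], 0], [[-0.0045, 0.054, 0], 0], [[-0.0045, 0.054, 0], 0], [[-0.0045, 0.054, 0], 0], [[-0.0045, 0.054, 0], 0], [[-0.0045, 0.054, 0], 0], [[-0.0045, 0.054, 0], 0], [[-0.0045, 0.054, 0], 0], [[-0.0045, 0.054, 0], 0], [[-0.0045, 0.054, 0], 0], [[-0.003, 0.03, 0], 0], [[0, 0.0125, 0], 0]])

```text
time: 6.68
eef_pos: [0.4952, 0.1575, 0.2362]
orientation: [-0.0, -0.073, 0.997, -0.0]
contact_force: [-0.4, -0.1, -1.3]
opening: 0.0216
```

```bash
python3 -c "
from m import *
from g import *
avg(3)
delta([.495,.156,.237],98.3)
c=Cam('wrist');c.save('w4.png')
ch=np.array([566.6,218.7]);y=np.radians(8.3);Rm=np.array([[np.cos(y),-np.sin(y)],[np.sin(y),np.cos(y)]])
P=c.cloud(); h=cv2.cvtColor(c.img,cv2.COLOR_BGR2HSV)
m=(h[...,2]<80)&(P[...,2]>.055)&(P[...,2]<.08)
for b in cents(m,600):
    v,u=np.where(b[3]);Q=c.plane(u,v,.072)[:,:2]*1000
    print(b[1],cv2.minAreaRect(Q.astype(np.float32)))
q=[ [-80,-115,72],[-80,135,72],[-90,-115,72],[-70,-115,72],[-90,135,72],[-70,135,72],[-110,-190,72]]
for a in q:
    w=np.r_[ch+Rm@np.array(a[:2]),a[2]]/1000; print(a,w,c.pix(w))
"
```

```text
avg F [-0.3336 -0.4584 -1.6359] sd [0.1114 0.5992 0.5666] p [0.4953 0.1567 0.2361] op 0.021995167654165666 t 6.825
t 6.825 pos [0.4953 0.1557 0.2362] tooly [-0.1447  0.9895 -0.0003] toolz [-0.0005 -0.0004 -1.    ] op 0.021995167654165666 F [-0.1977  0.2776 -1.0298]
turn 0.0003 shift [ 0.0002  0.0003 -0.0008] | no-turn shift [ 0.0002  0.0003 -0.0008]
[ 219  179  237   19 4002] ((485.6216125488281, 216.8100128173828), (18.372182846069336, 246.6735076904297), 8.29015064239502)
[-80, -115, 72] [0.504  0.0934 0.072 ] [217.9412 188.2289]
[-80, 135, 72] [0.4679 0.3407 0.072 ] [455.912  189.8366]
[-90, -115, 72] [0.4941 0.0919 0.072 ] [217.4337 178.3049]
[-70, -115, 72] [0.5139 0.0948 0.072 ] [218.4788 198.0045]
[-90, 135, 72] [0.4581 0.3393 0.072 ] [457.0759 180.7902]
[-70, 135, 72] [0.4778 0.3422 0.072 ] [454.6789 198.7677]
[-110, -190, 72] [0.4852 0.0148 0.072 ] [145.21   160.4042]
```

View pics/w4.png

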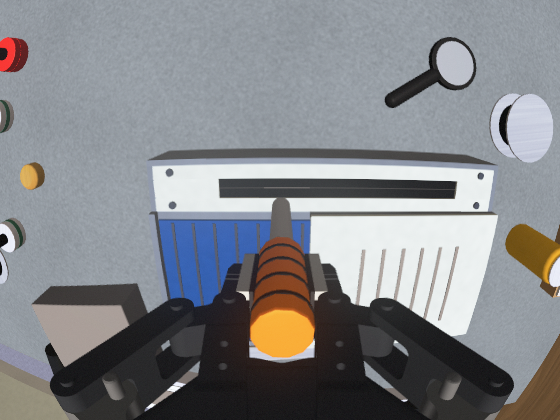

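```bash
python3 -c "
from m import *
c=Cam('wrist');c.save('w5.png',(240,160,320,240),7)
P=c.cloud()
for v in (204,215,225): print(v,P[v,281],P[v,276:287,2])
for z in (.13,.137,.145):
  for v in (197,200,204,215): print(z,v,c.plane(281.,float(v),z))
print(c.eye, c.pix([.4953,.1567,.1297]))
"
```

```text
204 [0.4866 0.1532 0.1537] [0.1506 0.1519 0.1531 0.1534 0.1547 0.1537 0.1536 0.1534 0.1524 0.151
 0.1498]
215 [0.487  0.1533 0.177 ] [0.1772 0.1767 0.1773 0.1793 0.1768 0.177  0.1785 0.1776 0.1779 0.1761
 0.1747]
225 [0.4869 0.1533 0.1959] [0.1941 0.1961 0.1951 0.1961 0.1956 0.1959 0.1956 0.196  0.1949 0.1952
 0.195 ]
0.13 197 [0.488  0.1533 0.13  ]
0.13 200 [0.4905 0.1537 0.13  ]
0.13 204 [0.4938 0.1542 0.13  ]
0.13 215 [0.503  0.1555 0.13  ]
0.137 197 [0.4861 0.1531 0.137 ]
0.137 200 [0.4885 0.1534 0.137 ]
0.137 204 [0.4917 0.1539 0.137 ]
0.137 215 [0.5006 0.1551 0.137 ]
0.145 197 [0.4838 0.1528 0.145 ]
0.145 200 [0.4862 0.1531 0.145 ]
0.145 204 [0.4892 0.1535 0.145 ]
0.145 215 [0.4979 0.1548 0.145 ]
[0.4188 0.1439 0.3783] [283.8807 206.1282]
```

View pics/w5.png

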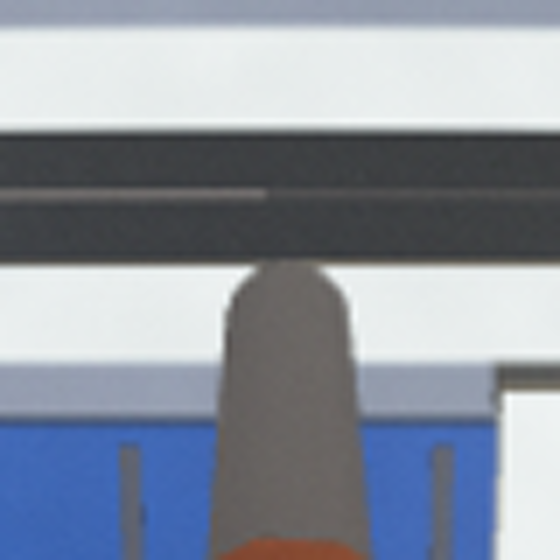

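Call:
apply_moves(moves=[[[-0.0005, -0.024, 0], 0], [[0, -0.024, 0], 0], [[0, 0, 0.02], 0], [[0, 0, 0.02], 0], [[0, 0, 0.01], 0], [[0, 0, 0.01], 0], [[0, 0, 0.01], 0], [[0, 0, 0.008], 0], [[0, 0, 0], 0]])

```text
time: 8.05
eef_pos: [0.5026, 0.1084, 0.1577]
orientation: [-0.001, -0.072, 0.997, -0.0]
contact_force: [0.0, 0.7, -1.1]
opening: 0.022
```

```bash
python3 -c "
from g import *
avg(6)"
```

```text
avg F [-0.1678 -0.5143 -1.2415] sd [0.3865 0.3262 0.2958] p [0.5031 0.1086 0.1586] op 0.021944639001404243 t 8.35
```

Call:
apply_moves(moves=[[[0, 0, 0.002], 0], [[0, 0, 0.002], 0], [[0, 0, 0.001], 0], [[0, 0, 0.001], 0], [[0, 0, 0], 0]])

```text
time: 8.98
eef_pos: [0.5029, 0.1085, 0.1523]
orientation: [-0.0, -0.072, 0.997, -0.0]
contact_force: [0.4, 0.4, -2.0]
opening: 0.0218
```

```bash
python3 -c "
from g import *
avg(4)"
```

```text
avg F [ 0.0161  0.093  -0.9455] sd [0.3282 0.4841 0.3348] p [0.5029 0.1085 0.1523] op 0.021966542002350105 t 9.175
```

Call:
apply_moves(moves=[[[0, 0, 0.001], 0], [[0, 0, 0], 0]])

```text
time: 9.43
eef_pos: [0.5032, 0.1085, 0.1519]
orientation: [0.0, -0.072, 0.997, 0.0]
contact_force: [-0.8, 0.7, 2.1]
opening: 0.0219
```

Call:
apply_moves(moves=[[[0, 0, 0.001], 0], [[0, 0, 0], 0]])

```text
time: 9.68
eef_pos: [0.5035, 0.1086, 0.1516]
orientation: [0.001, -0.073, 0.997, -0.0]
contact_force: [-0.4, -0.5, 6.5]
opening: 0.0223
```

```bash
python3 -c "
from g import *
avg(4)"
```

```text
avg F [-1.7438 -0.2767  6.4946] sd [0.3176 0.2341 0.2211] p [0.5035 0.1086 0.1517] op 0.022301395453871362 t 9.875
```

Call:
apply_moves(moves=[[[0, 0, -0.0013], 0], [[0, 0.0, 0], 0], [[0, 0, 0], 0]])

```text
time: 10.25
eef_pos: [0.5032, 0.1085, 0.1518]
orientation: [0.0, -0.072, 0.997, 0.0]
contact_force: [-0.5, -0.0, 2.9]
opening: 0.022
```

```bash
python3 -c "
from g import *
avg(3)"
```

```text
avg F [-0.4287 -0.7223  3.928 ] sd [0.1439 0.4877 0.1749] p [0.5031 0.1085 0.1518] op 0.021891946821291235 t 10.4
```

Call:
apply_moves(moves=[[[0, 0, -0.0005], 0], [[0, 0.001, 0], 0], [[0, 0.0015, 0], 0], [[0, 0.0015, 0], 0], [[0, 0, 0], 0]])

```text
time: 11.02
eef_pos: [0.5021, 0.1125, 0.152]
orientation: [-0.0, -0.072, 0.997, 0.0]
contact_force: [0.2, -1.6, 1.3]
opening: 0.0221
```

Call:
apply_moves(moves=[[[0, 0.002, 0], 0], [[0, 0.002, 0], 0], [[0, 0, 0], 0]])

```text
time: 11.4
eef_pos: [0.5016, 0.1168, 0.152]
orientation: [-0.0, -0.072, 0.997, 0.0]
contact_force: [0.2, -0.4, 1.2]
opening: 0.0217
```

Call:
apply_moves(moves=[[[0, 0.002, 0], 0], [[0, 0.002, 0], 0], [[0, 0, 0], 0]])

```text
time: 11.78
eef_pos: [0.5012, 0.1208, 0.1521]
orientation: [0.0, -0.072, 0.997, 0.0]
contact_force: [0.2, -0.4, 0.2]
opening: 0.0219
```

Call:
apply_moves(moves=[[[0, 0, 0.0005], 0], [[0, 0, 0], 0], [[0, 0, 0], 0]])

```text
time: 12.15
eef_pos: [0.5013, 0.1206, 0.1519]
orientation: [0.0, -0.072, 0.997, 0.0]
contact_force: [0.3, 0.3, 1.7]
opening: 0.0217
```

Call:
apply_moves(moves=[[[0, 0.002, 0], 0], [[0, 0.002, 0], 0], [[0, 0, 0], 0]])

```text
time: 12.52
eef_pos: [0.5007, 0.1241, 0.1518]
orientation: [0.0, -0.072, 0.997, -0.0]
contact_force: [0.5, -2.5, 4.5]
opening: 0.022
```

Call:
apply_moves(moves=[[[0, 0.002, 0], 0], [[0, 0.002, 0], 0], [[0, 0, 0], 0]])

```text
time: 12.9
eef_pos: [0.4995, 0.1287, 0.1509]
orientation: [-0.001, -0.072, 0.997, 0.0]
contact_force: [-1.0, 0.3, -1.0]
opening: 0.022
```

Call:
apply_moves(moves=[[[0, 0.002, 0], 0], [[0, 0.002, 0], 0], [[0, 0, 0], 0]])

```text
time: 13.28
eef_pos: [0.4994, 0.1324, 0.1515]
orientation: [-0.0, -0.072, 0.997, 0.0]
contact_force: [0.6, -0.5, -1.6]
opening: 0.0217
```

Call:
apply_moves(moves=[[[0, 0, 0.001], 0], [[0, 0, 0.001], 0], [[0, 0, 0.001], 0], [[0, 0, 0], 0]])

```text
time: 13.78
eef_pos: [0.4994, 0.1322, 0.1485]
orientation: [-0.0, -0.072, 0.997, -0.0]
contact_force: [-0.6, -0.3, -1.8]
opening: 0.0219
```

```bash
python3 -c "
from g import *
avg(3)"
```

```text
avg F [ 0.2975 -0.1933 -1.1295] sd [0.8524 0.2774 0.4488] p [0.4994 0.1322 0.1486] op 0.02162924767091978 t 13.925
```

In the hole. Going deeper, towards nose z≈20 mm.

Call:
apply_moves(moves=[[[0, 0, 0.003], 0], [[0, 0, 0.003], 0], [[0, 0, 0.003], 0], [[0, 0, 0], 0]])

```text
time: 14.42
eef_pos: [0.4992, 0.1321, 0.1392]
orientation: [-0.0, -0.072, 0.997, -0.0]
contact_force: [0.3, 0.5, -0.9]
opening: 0.0219
```

Call:
apply_moves(moves=[[[0, 0, 0.004], 0], [[0, 0, 0.004], 0], [[0, 0, 0.003], 0], [[0, 0, 0], 0]])

```text
time: 14.92
eef_pos: [0.4993, 0.1321, 0.1283]
orientation: [-0.0, -0.072, 0.997, -0.0]
contact_force: [0.3, -0.5, -1.4]
opening: 0.0222
```

```bash
python3 -c "
from g import *
avg(3)"
```

```text
avg F [-0.2596  0.2017 -1.5989] sd [0.4365 0.6833 0.2313] p [0.4995 0.1322 0.1286] op 0.021786436280891386 t 15.075
```

Call:
apply_moves(moves=[[[0, 0.003, 0], 0], [[0, 0.005, 0], 0], [[0, 0.006, 0], 0], [[0, 0.006, 0], 0], [[0, 0.006, 0], 0], [[0, 0.006, 0], 0], [[0, 0.006, 0], 0], [[0, 0.006, 0], 0]])

```text
time: 16.08
eef_pos: [0.493, 0.1755, 0.1287]
orientation: [-0.0, -0.073, 0.997, -0.001]
contact_force: [0.9, -6.9, 1.0]
opening: 0.0223
```

Call:
apply_moves(moves=[[[0, 0.005, 0], 0], [[0, 0.005, 0], 0], [[0, 0.005, 0], 0], [[0, 0.005, 0], 0], [[0, 0.005, 0], 0], [[0, 0.005, 0], 0], [[0, 0.005, 0], 0], [[0, 0.005, 0], 0]])

```text
time: 17.08
eef_pos: [0.4872, 0.2147, 0.1287]
orientation: [-0.0, -0.072, 0.997, -0.001]
contact_force: [1.9, -6.4, 0.6]
opening: 0.022
```

```bash
python3 -c "
from g import *
avg(3)
Cam('scene').save('s6.png',(200,80,480,300),2.6)"
```

```text
avg F [ 1.4251 -4.8852  1.1313] sd [0.4603 0.9379 0.6922] p [0.4872 0.2153 0.1287] op 0.02135290607771653 t 17.225
```

View pics/s6.png

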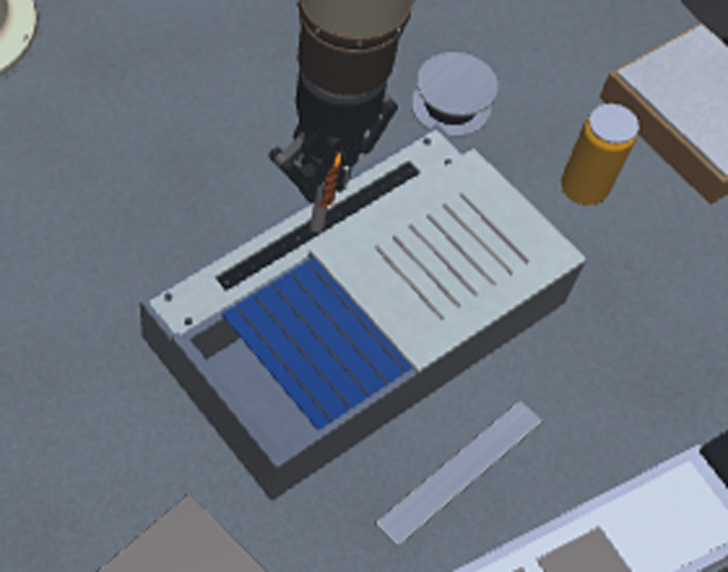

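Call:
apply_moves(moves=[[[0, 0.004, 0], 0], [[0, 0.005, 0], 0], [[0, 0.005, 0], 0], [[0, 0.005, 0], 0], [[0, 0.005, 0], 0], [[0, 0.005, 0], 0], [[0, 0.005, 0], 0], [[0, 0.005, 0], 0], [[0, 0.005, 0], 0], [[0, 0.005, 0], 0], [[0, 0.005, 0], 0], [[0, 0, 0], 0]])

```text
time: 18.77
eef_pos: [0.4794, 0.2686, 0.1287]
orientation: [-0.0, -0.072, 0.997, -0.0]
contact_force: [2.0, -3.9, 1.4]
opening: 0.0219
```

Call:
apply_moves(moves=[[[0, 0.004, 0], 0], [[0, 0.005, 0], 0], [[0, 0.005, 0], 0], [[0, 0.005, 0], 0], [[0, 0.005, 0], 0], [[0, 0.005, 0], 0], [[0, 0.005, 0], 0], [[0, 0.004, 0], 0], [[0, 0.004, 0], 0], [[0, 0.003, 0], 0], [[0, 0, 0], 0]])

```text
time: 20.15
eef_pos: [0.4729, 0.3128, 0.1287]
orientation: [-0.0, -0.072, 0.997, -0.001]
contact_force: [1.3, -5.5, 1.1]
opening: 0.0222
```

```bash
python3 -c "
from g import *
avg(3)
Cam('scene').save('s7.png',(200,80,480,300),2.6)"
```

```text
avg F [ 2.4439 -4.667   2.1325] sd [0.1043 0.3062 0.2724] p [0.4729 0.3128 0.1287] op 0.02169643182931213 t 20.3
```

View pics/s7.png

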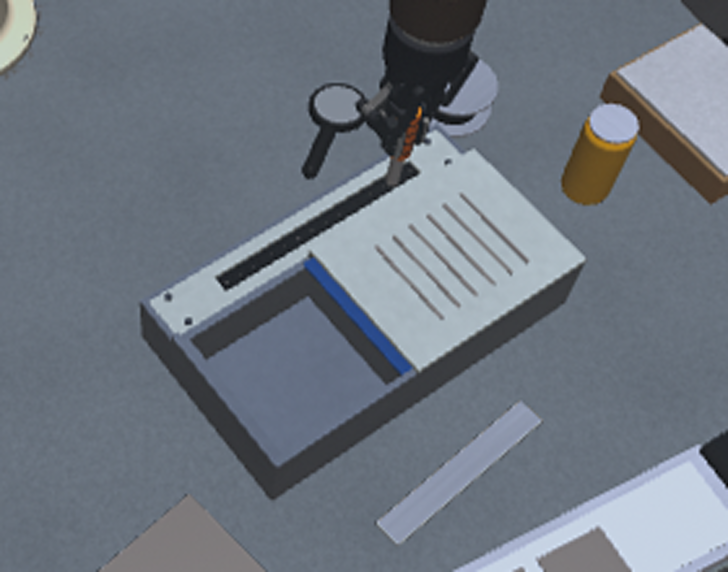

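Call:
apply_moves(moves=[[[0, 0.003, 0], 0], [[0, 0.003, 0], 0], [[0, 0.003, 0], 0], [[0, 0.002, 0], 0], [[0, 0.001, 0], 0]])

```text
time: 20.98
eef_pos: [0.4712, 0.3243, 0.1287]
orientation: [-0.0, -0.072, 0.997, -0.001]
contact_force: [2.1, -5.3, 2.6]
opening: 0.0218
```

Call:
apply_moves(moves=[[[0, 0.001, 0], 0], [[0, 0.001, 0], 0]])

```text
time: 21.22
eef_pos: [0.4709, 0.3262, 0.1287]
orientation: [-0.0, -0.072, 0.997, -0.001]
contact_force: [2.2, -5.9, 2.5]
opening: 0.0219
```

Call:
apply_moves(moves=[[[0, 0.001, 0], 0], [[0, 0.001, 0], 0]])

```text
time: 21.48
eef_pos: [0.4706, 0.3282, 0.1287]
orientation: [-0.0, -0.072, 0.997, -0.001]
contact_force: [2.0, -6.8, 2.0]
opening: 0.0222
```

Call:
apply_moves(moves=[[[0, 0.001, 0], 0], [[0, 0.001, 0], 0]])

```text
time: 21.72
eef_pos: [0.4703, 0.33, 0.1287]
orientation: [-0.001, -0.072, 0.997, -0.001]
contact_force: [2.8, -7.8, 2.1]
opening: 0.0222
```

Call:
apply_moves(moves=[[[0, 0.001, 0], 0], [[0, 0.001, 0], 0]])

```text
time: 21.98
eef_pos: [0.47, 0.3307, 0.1287]
orientation: [-0.001, -0.072, 0.997, -0.003]
contact_force: [4.2, -10.4, 1.9]
opening: 0.022
```

Call:
apply_moves(moves=[[[0, 0.001, 0], 0], [[0, 0.001, 0], 0]])

```text
time: 22.22
eef_pos: [0.4698, 0.3313, 0.1287]
orientation: [-0.001, -0.072, 0.997, -0.004]
contact_force: [5.2, -12.9, 4.8]
opening: 0.0216
```

```bash
python3 -c "
from g import *
avg(3)
Cam('scene').save('s8.png',(200,80,480,300),2.6)"
```

```text
avg F [  4.7402 -11.5913   3.8035] sd [0.5374 0.3906 0.0697] p [0.4698 0.3313 0.1287] op 0.022089303168626468 t 22.375
```

View pics/s8.png

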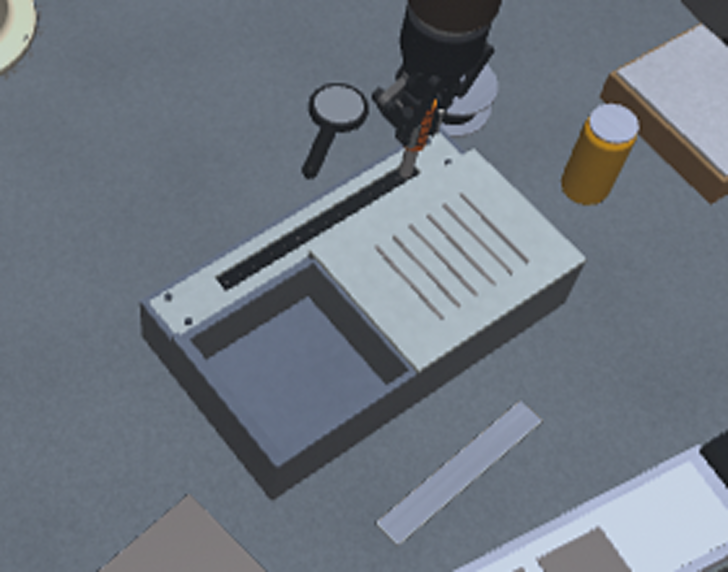

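Call:
apply_moves(moves=[[[0, -0.001, 0], 0], [[0, -0.001, 0], 0], [[0, -0.001, 0], 0], [[0, -0.001, 0], 0], [[0, 0, 0], 0]])

```text
time: 23.05
eef_pos: [0.4703, 0.33, 0.1287]
orientation: [-0.0, -0.072, 0.997, -0.001]
contact_force: [1.6, -6.0, 1.7]
opening: 0.0221
```

Call:
apply_moves(moves=[[[0, 0, 0.002], 0], [[0, 0, 0.001], 0], [[0, 0, 0], 0]])

```text
time: 23.42
eef_pos: [0.4698, 0.3299, 0.1254]
orientation: [-0.001, -0.072, 0.997, -0.001]
contact_force: [1.6, -5.6, 2.1]
opening: 0.0219
```

```bash
python3 -c "
from g import *
avg(3)"
```

```text
avg F [ 1.381  -5.9396  1.789 ] sd [0.4919 0.1311 0.3205] p [0.4698 0.33   0.1254] op 0.02134373846751393 t 23.575
```

Call:
apply_moves(moves=[[[0, -0.001, 0], 0], [[0, -0.001, 0], 0], [[0, 0, 0], 0]])

```text
time: 23.95
eef_pos: [0.4703, 0.3293, 0.1253]
orientation: [-0.0, -0.072, 0.997, 0.0]
contact_force: [-1.0, -2.5, 0.4]
opening: 0.0222
```

Call:
apply_moves(moves=[[[0, 0, 0.001], 0], [[0, 0, 0.001], 0], [[0, 0, 0], 0]])

```text
time: 24.32
eef_pos: [0.4708, 0.3294, 0.1239]
orientation: [0.0, -0.072, 0.997, 0.0]
contact_force: [-0.1, -2.3, 2.2]
opening: 0.0221
```

```bash
python3 -c "
from g import *
avg(3)"
```

```text
avg F [-0.9688 -2.1598  3.0108] sd [0.1206 0.3339 0.2148] p [0.4709 0.3294 0.1239] op 0.02212101102904405 t 24.475
```

Call:
apply_moves(moves=[[[0, 0, 0], 0], [[0, 0, 0], 0], [[0, 0, 0], 0], [[0, 0, 0], 0], [[0, 0, -0.01], 0], [[0, 0, -0.02], 0], [[0, 0, -0.03], 0], [[0, 0, -0.04], 0], [[0, 0, -0.02], 0], [[0, 0, 0], 0]], claw=0.0854)

```text
time: 25.72
eef_pos: [0.4714, 0.3298, 0.2461]
orientation: [0.002, -0.072, 0.997, 0.002]
contact_force: [-0.5, -0.1, 0.1]
opening: 0.0854
```

```bash
python3 -c "
from m import *
from g import *
avg(2)
c=Cam('wrist');c.save('w8.png')
for n in ('top','scene'):
    d=Cam(n); d.save(n+'8.png')
    for o in cans(d): print(n,np.round(o,4))
"
```

```text
avg F [-0.2487 -0.6839 -0.3886] sd [0.1627 0.5076 0.4879] p [0.4705 0.329  0.2437] op 0.08580519368451126 t 25.825
top [  0.721   -0.354   42.8272 503.    ]
top [  0.6416  -0.2629  23.851  159.    ]
top [  0.4532  -0.2744  23.8702 180.    ]
top [  0.3706   0.4681  42.5114 432.    ]
scene [  0.3679   0.4667  45.0723 524.    ]
scene [  0.4554  -0.2766  24.6172 190.    ]
scene [  0.6428  -0.2658  24.5669 246.    ]
scene [   0.7162   -0.3546   45.4559 1135.    ]
```

View pics/w8.png

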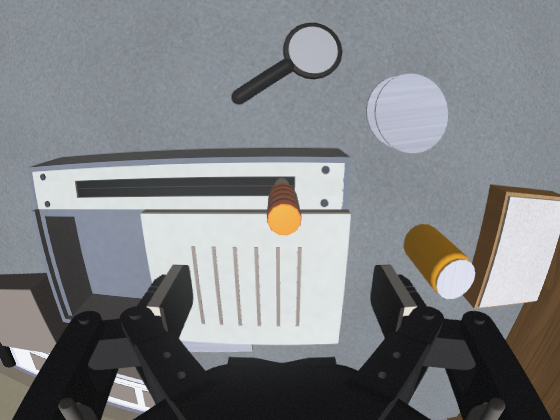

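View pics/scene8.png

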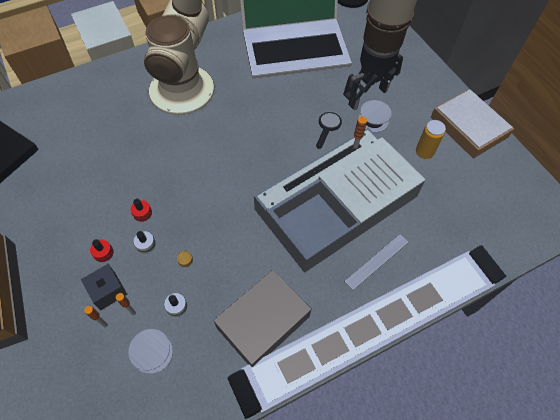

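```bash
python3 -c "
from g import *
delta([.641,-.2655,.2],98.3)"
```

```text
t 25.975 pos [0.4703 0.3287 0.2422] tooly [-0.1442  0.9896 -0.0016] toolz [-0.0018 -0.0019 -1.    ] op 0.08565706936140839 F [-0.4936 -0.3717 -0.2026]
turn -0.0002 shift [-0.0833 -0.6125  0.043 ] | no-turn shift [-0.0834 -0.6125  0.043 ]
```

Call:
apply_moves(moves=[[[-0.004, -0.03, 0], 0], [[-0.008, -0.058, 0], 0], [[-0.008, -0.058, 0], 0], [[-0.008, -0.058, 0], 0], [[-0.008, -0.058, 0], 0], [[-0.008, -0.058, 0.008], 0], [[-0.008, -0.058, 0.008], 0], [[-0.008, -0.058, 0.008], 0], [[-0.008, -0.058, 0.008], 0], [[-0.008, -0.058, 0.01], 0], [[-0.0074, -0.0605, 0], 0], [[0, 0, 0], 0]], claw=0.04)

```text
time: 27.48
eef_pos: [0.6411, -0.269, 0.1985]
orientation: [-0.002, -0.07, 0.998, 0.0]
contact_force: [-1.2, 1.5, -0.2]
opening: 0.0405
```

```bash
python3 -c "
from m import *
from g import *
avg(2)
delta([.641,-.2655,.036],98.3)
c=Cam('wrist');c.save('w9.png')
for o in cans(c): print(np.round(o,4))
print(c.pix([.641,-.2655,.03]))
"
```

```text
avg F [0.1411 0.7747 0.049 ] sd [0.2158 0.1297 0.291 ] p [ 0.641  -0.2663  0.1994] op 0.04014944978536867 t 27.575
t 27.575 pos [ 0.641  -0.2655  0.1998] tooly [-0.1428  0.9898  0.0012] toolz [-0.0028  0.0008 -1.    ] op 0.04014944978536867 F [ 0.3569  0.9044 -0.242 ]
turn -0.0016 shift [-0.0004 -0.0002  0.1638] | no-turn shift [-0.0004 -0.0002  0.1638]
[  0.4567  -0.2767  24.3574 823.    ]
[   0.6404   -0.2657   24.7117 1464.    ]
[   0.8936    0.2179  152.1759 2065.    ]
[ 0.8483 -0.1816 10.1065 71.    ]
[  0.9058  -0.0536  62.1324 776.    ]
[281.7388 187.2425]
```

View pics/w9.png

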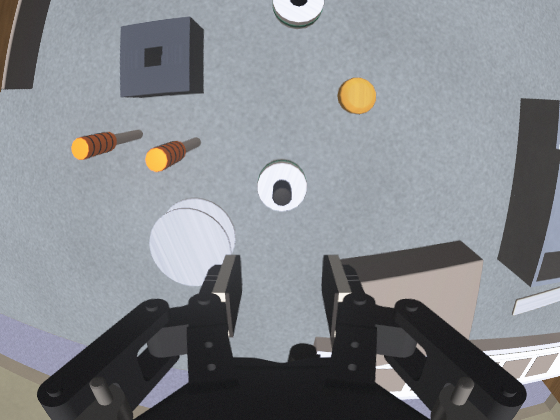

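Call:
apply_moves(moves=[[[0, 0, 0.03], 0], [[0, 0, 0.04], 0], [[0, 0, 0.04], 0], [[0, 0, 0.025], 0], [[0, 0, 0.015], 0], [[0, 0, 0.01], 0], [[0, 0, 0.003], 0], [[0, 0, 0], 0]])

```text
time: 28.62
eef_pos: [0.6421, -0.265, 0.0394]
orientation: [0.001, -0.072, 0.997, -0.0]
contact_force: [0.3, -0.7, 0.9]
opening: 0.0398
```

Call:
apply_moves(moves=[[[0, 0, 0], 0], [[0, 0, 0], 0], [[0, 0, 0], 0], [[0, 0, 0], 0], [[0, 0, 0], 0]], claw=0.01, grip_force=50)

```text
time: 29.25
eef_pos: [0.6423, -0.2651, 0.0397]
orientation: [0.001, -0.072, 0.997, -0.0]
contact_force: [-0.5, 0.5, 5.6]
opening: 0.0158
```

```bash
python3 -c "
from m import *
from g import *
avg(2)
c=Cam('wrist');c.save('w10.png')
"
```

```text
avg F [-0.6936  1.2694  5.0339] sd [0.0784 0.3731 0.4365] p [ 0.6423 -0.2652  0.0397] op 0.016163147078494346 t 29.35
```

View pics/w10.png

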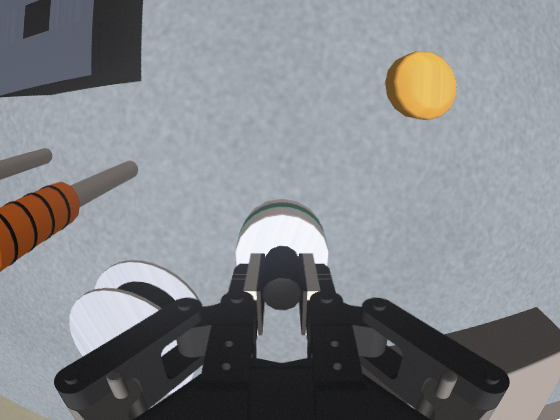

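Call:
apply_moves(moves=[[[0, 0, -0.01], 0], [[0, 0, -0.03], 0], [[0, 0, -0.05], 0], [[0, 0, -0.04], 0], [[0, 0, -0.02], 0], [[0, 0, 0], 0]])

```text
time: 30.15
eef_pos: [0.6421, -0.265, 0.1901]
orientation: [0.001, -0.072, 0.997, -0.0]
contact_force: [-0.7, -0.4, -2.0]
opening: 0.016
```

```bash
python3 -c "
from g import *
avg(2)
delta([.6436,.1269,.19],98.3)"
```

```text
avg F [-0.0697  0.2707 -2.1235] sd [0.2913 0.2955 0.4496] p [ 0.6409 -0.2646  0.1875] op 0.016290990437727026 t 30.25
t 30.25 pos [ 0.6406 -0.2645  0.1869] tooly [-0.1438  0.9896  0.0018] toolz [-0.0028  0.0015 -1.    ] op 0.016290990437727026 F [ 0.2216 -0.0248 -1.6739]
turn -0.0005 shift [-0.0594  0.3869 -0.0025] | no-turn shift [-0.0592  0.3869 -0.0025]
```

Call:
apply_moves(moves=[[[-0.004, 0.025, -0.002], 0], [[-0.0075, 0.05, 0], 0], [[-0.0075, 0.05, 0], 0], [[-0.0075, 0.05, 0], 0], [[-0.0075, 0.05, 0], 0], [[-0.0075, 0.05, 0], 0], [[-0.0075, 0.05, 0], 0], [[-0.0075, 0.04, 0], 0], [[-0.0025, 0.022, 0], 0], [[0, 0, 0], 0], [[0, 0, 0], 0]])

```text
time: 31.62
eef_pos: [0.6437, 0.1259, 0.1901]
orientation: [-0.001, -0.072, 0.997, -0.0]
contact_force: [0.5, -0.3, -1.4]
opening: 0.0163
```

```bash
python3 -c "
from m import *
from g import *
avg(2)
delta([.6436,.1269,.05],98.3)
c=Cam('wrist');c.save('w11.png')
"
```

```text
avg F [ 0.5985  0.1614 -1.6536] sd [0.134  0.0199 0.1254] p [0.644  0.1254 0.1904] op 0.016017506567158835 t 31.725
t 31.725 pos [0.644  0.1253 0.1905] tooly [-0.1428  0.9898 -0.0002] toolz [-0.0005 -0.0003 -1.    ] op 0.016017506567158835 F [ 0.7325  0.1813 -1.779 ]
turn -0.0016 shift [0.0001 0.0016 0.1405] | no-turn shift [0.0001 0.0016 0.1405]
```

View pics/w11.png

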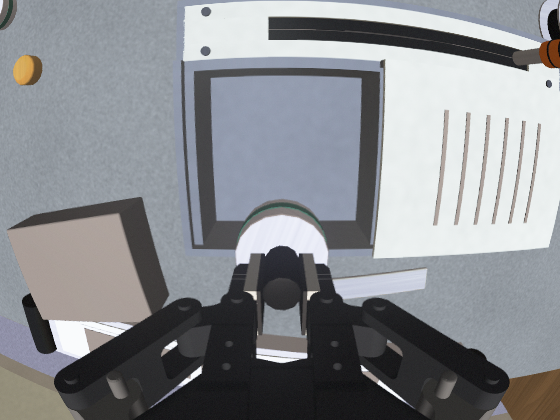

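Call:
apply_moves(moves=[[[0, 0.0015, 0.03], 0], [[0, 0, 0.03], 0], [[0, 0, 0.025], 0], [[0, 0, 0.02], 0], [[0, 0, 0.015], 0], [[0, 0, 0.01], 0], [[0, 0, 0.005], 0], [[0, 0, 0.003], 0], [[0, 0, 0], 0]])

```text
time: 32.9
eef_pos: [0.6441, 0.1282, 0.0529]
orientation: [0.0, -0.072, 0.997, 0.0]
contact_force: [-0.1, 0.2, -2.3]
opening: 0.0168
```

Call:
apply_moves(moves=[[[0, 0, 0.001], 0], [[0, 0, 0.001], 0], [[0, 0, 0.001], 0], [[0, 0, 0], 0]])

```text
time: 33.4
eef_pos: [0.6439, 0.128, 0.0495]
orientation: [-0.0, -0.072, 0.997, -0.0]
contact_force: [0.4, 1.1, -1.6]
opening: 0.0165
```

Call:
apply_moves(moves=[[[0, 0, 0.001], 0], [[0, 0, 0.0005], 0], [[0, 0, 0], 0]])

```text
time: 33.78
eef_pos: [0.6439, 0.128, 0.0481]
orientation: [-0.0, -0.072, 0.997, -0.0]
contact_force: [0.2, 1.3, -1.4]
opening: 0.0163
```

```bash
python3 -c "
from m import *
from g import *
avg(2)
c=Cam('wrist');c.save('w12.png')
"
```

```text
avg F [ 0.3437  0.0046 -2.0016] sd [0.1253 0.2077 0.2421] p [0.644  0.128  0.0481] op 0.016380351761836366 t 33.875
```

View pics/w12.png

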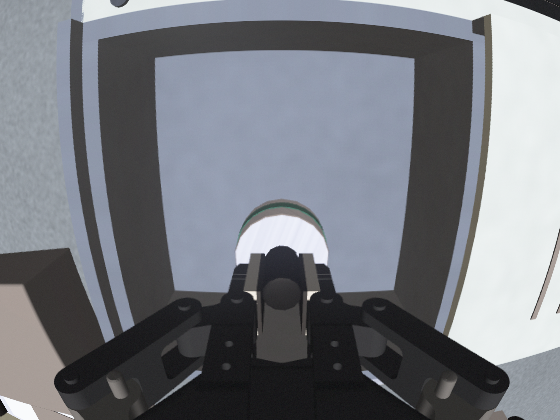

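Call:
apply_moves(moves=[[[0, 0, 0.001], 0], [[0, 0, 0], 0]])

```text
time: 34.17
eef_pos: [0.6441, 0.1281, 0.0477]
orientation: [0.0, -0.072, 0.997, -0.0]
contact_force: [-1.3, 0.3, 1.5]
opening: 0.0162
```

Call:
apply_moves(moves=[[[0, 0, 0.001], 0], [[0, 0, 0], 0]])

```text
time: 34.42
eef_pos: [0.6441, 0.1281, 0.0477]
orientation: [0.0, -0.073, 0.997, -0.0]
contact_force: [-3.2, -0.5, 6.1]
opening: 0.0163
```

Call:
apply_moves(moves=[[[0, 0, -0.001], 0], [[0, 0, 0], 0], [[0, 0, 0], 0], [[0, 0, 0], 0], [[0, 0, -0.01], 0], [[0, 0, -0.03], 0], [[0, 0, -0.05], 0], [[0, 0, -0.05], 0], [[0, 0, -0.01], 0], [[0, 0, 0], 0]], claw=0.04)

```text
time: 35.67
eef_pos: [0.644, 0.1282, 0.1983]
orientation: [0.001, -0.072, 0.997, 0.001]
contact_force: [-0.5, -0.1, -0.7]
opening: 0.0403
```

```bash
python3 -c "
from m import *
from g import *
avg(2)
c=Cam('scene');c.save('s13.png',(60,100,460,350),2)
for o in cans(c): print(np.round(o,4))
c=Cam('wrist');c.save('w13.png')
delta([.4535,-.276,.2],98.3)
"
```

```text
avg F [-0.3783 -0.0534 -0.6134] sd [0.2193 0.0377 0.0927] p [0.6432 0.1279 0.1961] op 0.03971602936171635 t 35.775
[  0.3776   0.472   42.4413 212.    ]
[  0.6421   0.1294  24.8048 195.    ]
[  0.4553  -0.2767  24.6203 194.    ]
[   0.7161   -0.355    45.547  1127.    ]
t 35.875 pos [0.6431 0.1277 0.1952] tooly [-0.1442  0.9896 -0.0007] toolz [-0.0034 -0.0013 -1.    ] op 0.039934796983849066 F [-0.8327 -0.8374 -0.0492]
turn -0.0002 shift [ 0.2459 -0.3721 -0.0037] | no-turn shift [ 0.2458 -0.3722 -0.0037]
```

View pics/s13.png

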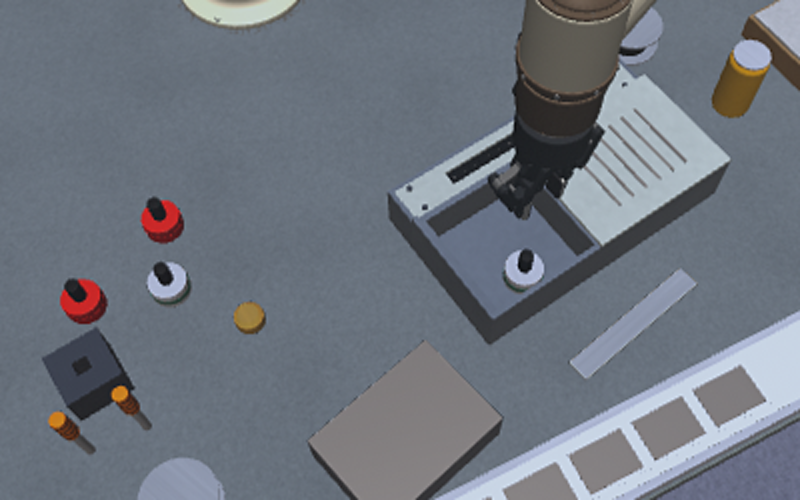

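View pics/w13.png

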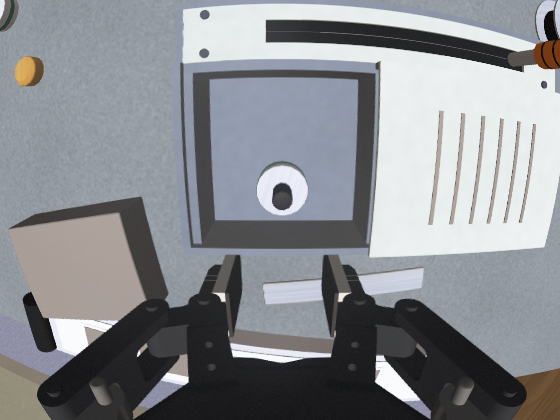

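Call:
apply_moves(moves=[[[0.015, -0.022, -0.004], 0], [[0.033, -0.05, 0], 0], [[0.033, -0.05, 0], 0], [[0.033, -0.05, 0], 0], [[0.033, -0.05, 0], 0], [[0.033, -0.05, 0], 0], [[0.033, -0.05, 0], 0], [[0.0265, -0.0402, 0], 0], [[0.0064, -0.01, 0], 0], [[0, 0, 0], 0], [[0, 0, 0], 0]])

```text
time: 37.25
eef_pos: [0.4546, -0.275, 0.201]
orientation: [-0.0, -0.073, 0.997, 0.0]
contact_force: [0.2, 0.4, -0.1]
opening: 0.04
```

```bash
python3 -c "
from m import *
from g import *
avg(2)
c=Cam('wrist');c.save('w14.png')
for o in cans(c): print(np.round(o,4))
delta([.4535,-.276,.04],98.3)
"
```

```text
avg F [-0.5289 -0.1221  0.4035] sd [0.6666 0.2514 0.6528] p [ 0.4548 -0.2748  0.201 ] op 0.03991413902605063 t 37.35
[   0.4523   -0.2768   24.7416 1466.    ]
[  0.6489   0.1348  26.1562 285.    ]
[  0.7322  -0.3745  35.3439 435.    ]
[  0.8746   0.3568  73.4329 443.    ]
t 37.4 pos [ 0.4549 -0.2748  0.2011] tooly [-0.1461  0.9893  0.0001] toolz [-0.      0.0001 -1.    ] op 0.03999489743739675 F [ 0.2672 -0.2198 -0.1873]
turn 0.0017 shift [ 0.0015 -0.001   0.1611] | no-turn shift [ 0.0015 -0.001   0.1611]
```

View pics/w14.png

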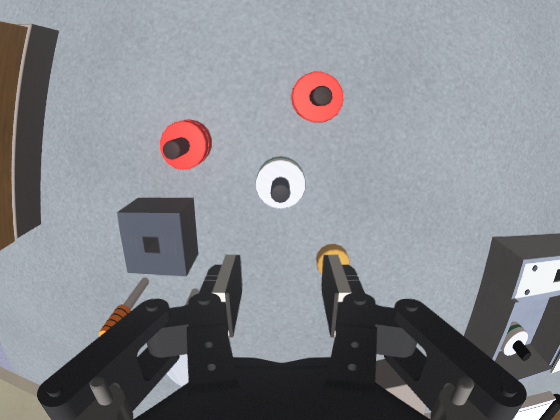

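Call:
apply_moves(moves=[[[0.0015, -0.001, 0.03], 0], [[0, 0, 0.04], 0], [[0, 0, 0.04], 0], [[0, 0, 0.025], 0], [[0, 0, 0.015], 0], [[0, 0, 0.01], 0], [[0, 0, 0.001], 0], [[0, 0, 0], 0]])

```text
time: 38.4
eef_pos: [0.4537, -0.2771, 0.0409]
orientation: [0.001, -0.072, 0.997, -0.0]
contact_force: [-0.0, -0.5, 0.0]
opening: 0.0402
```

Call:
apply_moves(moves=[[[0, 0, 0], 0], [[0, 0, 0], 0], [[0, 0, 0], 0], [[0, 0, 0], 0], [[0, 0, 0], 0]], claw=0.01, grip_force=50)

```text
time: 39.02
eef_pos: [0.4535, -0.2771, 0.0408]
orientation: [0.001, -0.072, 0.997, -0.0]
contact_force: [-0.7, 1.2, 6.1]
opening: 0.0161
```

Call:
apply_moves(moves=[[[0, 0, -0.01], 0], [[0, 0, -0.03], 0], [[0, 0, -0.05], 0], [[0, 0, -0.04], 0], [[0, 0, -0.02], 0], [[0, 0, 0], 0], [[0, 0, 0], 0]])

```text
time: 39.9
eef_pos: [0.452, -0.2766, 0.1888]
orientation: [-0.001, -0.072, 0.997, 0.001]
contact_force: [-0.5, 0.4, -1.2]
opening: 0.0159
```

```bash
python3 -c "
from m import *
from g import *
avg(2)
c=Cam('scene');c.save('s15.png')
for o in cans(c): print(np.round(o,4))
delta([.5724,.1165,.19],98.3)
"
```

```text
avg F [-0.5217 -0.2039 -1.1163] sd [0.5206 0.3685 0.1825] p [ 0.452  -0.2766  0.1885] op 0.01616177539975693 t 40.0
[  0.3679   0.4667  45.0723 500.    ]
[  0.6421   0.1294  24.8048 199.    ]
[   0.7162   -0.3546   45.4559 1119.    ]
t 40.05 pos [ 0.4522 -0.2767  0.1886] tooly [-0.1441  0.9896  0.0014] toolz [-0.0029  0.001  -1.    ] op 0.016414890553137357 F [ 0.4545  0.0915 -2.0672]
turn -0.0002 shift [-0.1757  0.3718 -0.0013] | no-turn shift [-0.1756  0.3718 -0.0013]
```

View pics/s15.png

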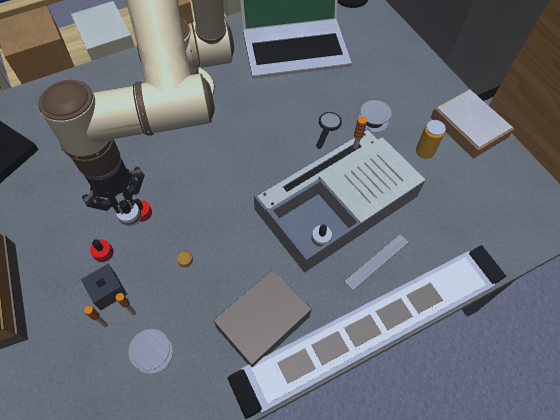

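Call:
apply_moves(moves=[[[-0.01, 0.022, -0.001], 0], [[-0.022, 0.046, 0], 0], [[-0.022, 0.046, 0], 0], [[-0.022, 0.046, 0], 0], [[-0.022, 0.046, 0], 0], [[-0.022, 0.046, 0], 0], [[-0.022, 0.046, 0], 0], [[-0.022, 0.046, 0], 0], [[-0.0117, 0.0278, 0], 0], [[0, 0, 0], 0], [[0, 0, 0], 0]])

```text
time: 41.42
eef_pos: [0.5726, 0.1158, 0.1902]
orientation: [-0.001, -0.072, 0.997, -0.0]
contact_force: [0.1, 0.2, -0.2]
opening: 0.0164
```

```bash
python3 -c "
from g import *
avg(2)
delta([.5724,.1165,.052],98.3)
"
```

```text
avg F [ 0.4923  0.6329 -1.0352] sd [0.3043 0.197  0.0607] p [0.5727 0.1154 0.1906] op 0.016278456609671456 t 41.525
t 41.525 pos [0.5728 0.1153 0.1907] tooly [-0.1433  0.9897 -0.0003] toolz [-0.001  -0.0005 -1.    ] op 0.016278456609671456 F [ 0.7965  0.8299 -0.9746]
turn -0.0011 shift [0.0001 0.0013 0.1387] | no-turn shift [0.0001 0.0013 0.1387]
```

Call:
apply_moves(moves=[[[0, 0.001, 0.03], 0], [[0, 0, 0.03], 0], [[0, 0, 0.025], 0], [[0, 0, 0.02], 0], [[0, 0, 0.015], 0], [[0, 0, 0.01], 0], [[0, 0, 0.005], 0], [[0, 0, 0.003], 0], [[0, 0, 0], 0]])

```text
time: 42.65
eef_pos: [0.5732, 0.1174, 0.0534]
orientation: [0.0, -0.072, 0.997, 0.0]
contact_force: [-0.1, 0.0, -0.4]
opening: 0.016
```

Call:
apply_moves(moves=[[[0, 0, 0.001], 0], [[0, 0, 0.001], 0], [[0, 0, 0.001], 0], [[0, 0, 0], 0]])

```text
time: 43.15
eef_pos: [0.573, 0.1173, 0.0501]
orientation: [-0.0, -0.072, 0.997, -0.0]
contact_force: [-0.0, -0.5, -0.8]
opening: 0.016
```

Call:
apply_moves(moves=[[[0, 0, 0.001], 0], [[0, 0, 0], 0]])

```text
time: 43.4
eef_pos: [0.5731, 0.1173, 0.0491]
orientation: [-0.0, -0.072, 0.997, -0.0]
contact_force: [0.1, 0.5, -1.0]
opening: 0.0162
```

Call:
apply_moves(moves=[[[0, 0, 0.001], 0], [[0, 0, 0], 0]])

```text
time: 43.65
eef_pos: [0.5733, 0.1174, 0.0489]
orientation: [0.0, -0.073, 0.997, -0.0]
contact_force: [-2.2, 0.7, 4.6]
opening: 0.0161
```

Call:
apply_moves(moves=[[[0, 0, -0.0005], 0], [[0, 0, 0], 0], [[0, 0, 0], 0], [[0, 0, 0], 0], [[0, 0, -0.01], 0], [[0, 0, -0.03], 0], [[0, 0, -0.05], 0], [[0, 0, -0.05], 0], [[0, 0, -0.05], 0], [[0, 0, 0], 0], [[0, 0, 0], 0]], claw=0.04)

```text
time: 45.02
eef_pos: [0.5726, 0.1172, 0.2387]
orientation: [-0.0, -0.072, 0.997, 0.0]
contact_force: [-0.3, -0.6, -0.3]
opening: 0.0398
```

```bash
python3 -c "
from m import *
from g import *
avg(2)
c=Cam('scene');c.save('s16.png',(60,100,460,350),2)
for o in cans(c): print(np.round(o,4))
c=Cam('wrist');c.save('w16.png')
delta([.4708,.3294,.239],98.3)
"
```

```text
avg F [0.4585 0.1311 0.0327] sd [0.1358 0.3313 0.3522] p [0.5723 0.117  0.2376] op 0.0400801294105438 t 45.125
[  0.3685   0.4669  45.3678 516.    ]
[  0.5715   0.1192  24.7571 181.    ]
[  0.6421   0.1294  24.8048 196.    ]
[   0.7161   -0.355    45.547  1135.    ]
t 45.225 pos [0.5725 0.1171 0.2372] tooly [-0.1442  0.9895 -0.0008] toolz [-0.0026 -0.0012 -1.    ] op 0.039972357657693004 F [-0.6366 -0.3467 -0.0253]
turn -0.0001 shift [ 0.07    0.2248 -0.0017] | no-turn shift [ 0.07    0.2248 -0.0017]
```

View pics/s16.png

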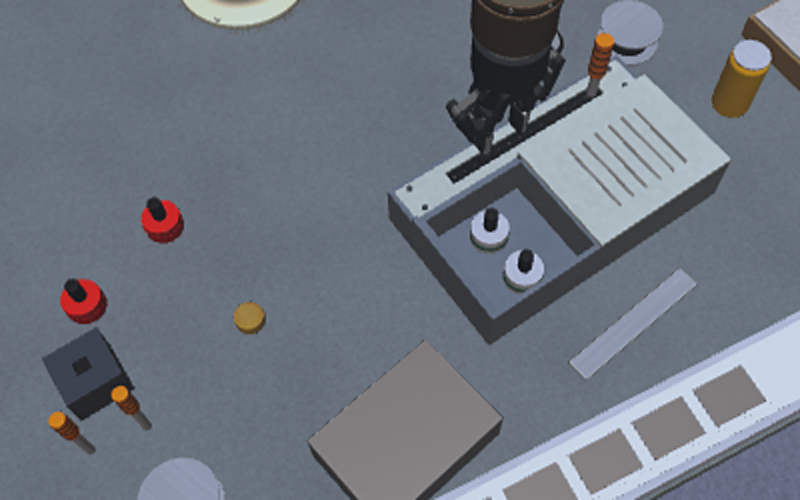

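View pics/w16.png

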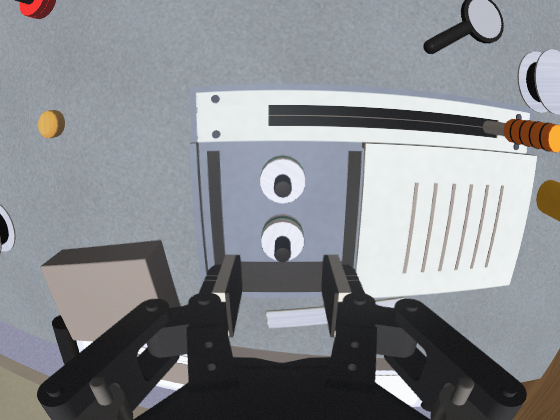

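Call:
apply_moves(moves=[[[0.01, 0.03, -0.002], 0], [[0.015, 0.05, 0], 0], [[0.015, 0.05, 0], 0], [[0.015, 0.05, 0], 0], [[0.015, 0.035, 0], 0], [[0, 0.0098, 0], 0], [[0, 0, 0], 0], [[0, 0, 0], 0]], claw=0.0854)

```text
time: 46.22
eef_pos: [0.4718, 0.3286, 0.2402]
orientation: [-0.0, -0.072, 0.997, -0.0]
contact_force: [0.6, 0.7, -0.5]
opening: 0.0856
```

```bash
python3 -c "
from m import *
from g import *
avg(2)
c=Cam('wrist');c.save('w17.png')
h=cv2.cvtColor(c.img,cv2.COLOR_BGR2HSV); P=c.cloud()
m=(h[...,0]>10)&(h[...,0]<26)&(h[...,1]>140)&(h[...,2]>220)
for b in cents(m,300):
    v,u=np.where(b[3]); z=.177
    Q=c.plane(u,v,z)[:,:2]*1000
    print('orange',b[2],b[1][4],np.nanmedian(P[b[3]][:,2]),cv2.minEnclosingCircle(Q.astype(np.float32)))
t=Cam('top'); t.save('t17.png',(120,120,320,270),3)
delta([.4708,.3294,.124],98.3)
"
```

```text
avg F [ 0.5387 -0.2517  0.2586] sd [0.0783 0.3771 0.5091] p [0.4719 0.3286 0.2404] op 0.08523648435497286 t 46.325
orange [284.6456 218.2404] 807 0.17607044603443667 ((467.2520446777344, 329.6828918457031), 11.236510276794434)
t 46.425 pos [0.4718 0.3288 0.2406] tooly [-0.1429  0.9897 -0.    ] toolz [-0. -0. -1.] op 0.08558374157306965 F [-0.3252 -0.5586  0.7931]
turn -0.0015 shift [0.0009 0.0007 0.1166] | no-turn shift [0.0009 0.0007 0.1166]
```

View pics/w17.png

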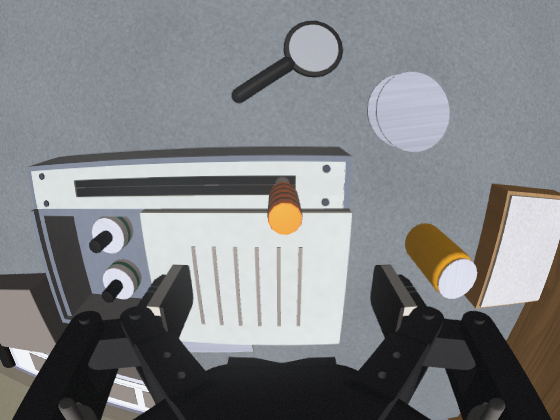

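Call:
apply_moves(moves=[[[0.001, 0.001, 0.02], 0], [[0, 0, 0.03], 0], [[0, 0, 0.03], 0], [[0, 0, 0.02], 0], [[0, 0, 0.01], 0], [[0, 0, 0.0065], 0], [[0, 0, 0], 0]])

```text
time: 47.3
eef_pos: [0.4704, 0.3305, 0.1243]
orientation: [0.0, -0.072, 0.997, 0.0]
contact_force: [-0.7, 0.1, -0.1]
opening: 0.0853
```

Call:
apply_moves(moves=[[[0, 0, 0], 0], [[0, 0, 0], 0], [[0, 0, 0], 0], [[0, 0, 0], 0], [[0, 0, 0], 0], [[0, 0, 0], 0], [[0, 0, 0], 0]], claw=0.01, grip_force=100)

```text
time: 48.18
eef_pos: [0.4704, 0.33, 0.1245]
orientation: [0.0, -0.072, 0.997, -0.0]
contact_force: [0.1, -3.3, 4.1]
opening: 0.022
```

```bash
python3 -c "
from m import *
from g import *
avg(2)
c=Cam('wrist');c.save('w18.png')
"
```

```text
avg F [ 0.5479 -3.8681  5.7019] sd [0.4634 0.3069 0.4868] p [0.4704 0.3301 0.1245] op 0.02200366071499501 t 48.275
```

View pics/w18.png

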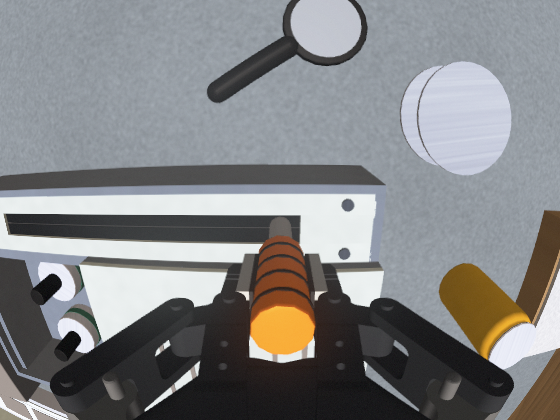

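Call:
apply_moves(moves=[[[0, 0, -0.002], 0], [[0, 0, -0.002], 0], [[0, -0.003, 0], 0], [[0, -0.005, 0], 0], [[0, -0.006, 0], 0], [[0, -0.006, 0], 0], [[0, -0.006, 0], 0], [[0, -0.006, 0], 0], [[0, -0.006, 0], 0], [[0, -0.006, 0], 0]])

```text
time: 49.58
eef_pos: [0.4768, 0.2866, 0.1282]
orientation: [0.0, -0.072, 0.997, 0.0]
contact_force: [0.5, 4.2, -2.7]
opening: 0.0218
```

Call:
apply_moves(moves=[[[0, -0.005, 0], 0], [[0, -0.005, 0], 0], [[0, -0.005, 0], 0], [[0, -0.005, 0], 0], [[0, -0.005, 0], 0], [[0, -0.005, 0], 0], [[0, -0.005, 0], 0], [[0, -0.005, 0], 0], [[0, -0.005, 0], 0], [[0, -0.005, 0], 0]])

```text
time: 50.82
eef_pos: [0.4839, 0.2382, 0.1282]
orientation: [0.0, -0.072, 0.997, 0.001]
contact_force: [-0.7, 6.5, -3.8]
opening: 0.0222
```

```bash
python3 -c "
from m import *
from g import *
avg(2)
c=Cam('scene');c.save('s19.png',(200,80,480,300),2.6)
"
```

```text
avg F [-0.43    5.0677 -3.4386] sd [0.2184 0.3393 0.5431] p [0.4839 0.2376 0.1282] op 0.022011138004848413 t 50.925
```

View pics/s19.png

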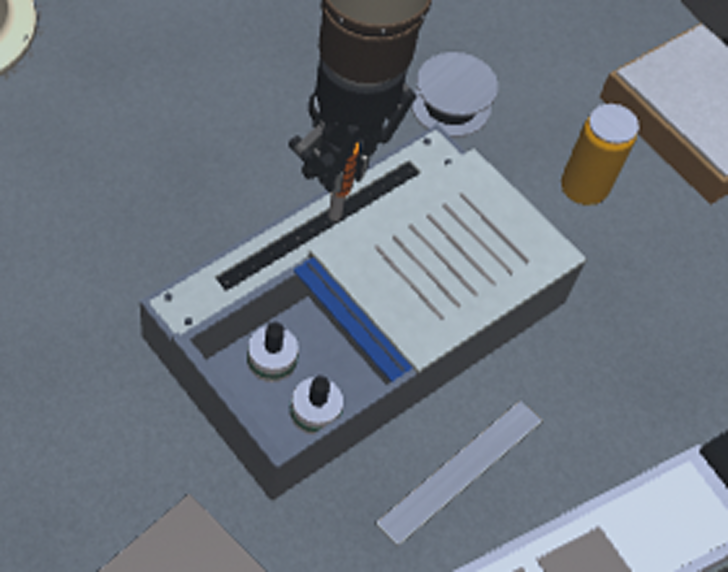

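Call:
apply_moves(moves=[[[0, -0.004, 0], 0], [[0, -0.005, 0], 0], [[0, -0.005, 0], 0], [[0, -0.005, 0], 0], [[0, -0.005, 0], 0], [[0, -0.005, 0], 0], [[0, -0.005, 0], 0], [[0, -0.005, 0], 0], [[0, -0.005, 0], 0], [[0, -0.005, 0], 0], [[0, -0.005, 0], 0]])

```text
time: 52.35
eef_pos: [0.4917, 0.1847, 0.1282]
orientation: [0.0, -0.072, 0.997, 0.001]
contact_force: [-0.9, 5.8, -3.6]
opening: 0.022
```

Call:
apply_moves(moves=[[[0, -0.005, 0], 0], [[0, -0.005, 0], 0], [[0, -0.005, 0], 0], [[0, -0.005, 0], 0], [[0, -0.005, 0], 0], [[0, -0.005, 0], 0], [[0, -0.005, 0], 0], [[0, -0.005, 0], 0], [[0, -0.005, 0], 0], [[0, -0.005, 0], 0]])

```text
time: 53.6
eef_pos: [0.4988, 0.1351, 0.1282]
orientation: [0.0, -0.072, 0.997, 0.001]
contact_force: [-0.9, 6.8, -3.7]
opening: 0.0217
```

Call:
apply_moves(moves=[[[0, -0.004, 0], 0], [[0, -0.004, 0], 0], [[0, -0.003, 0], 0], [[0, -0.003, 0], 0], [[0, -0.002, 0], 0], [[0, 0, 0], 0]])

```text
time: 54.35
eef_pos: [0.5011, 0.1191, 0.1282]
orientation: [0.0, -0.072, 0.997, 0.0]
contact_force: [0.6, 5.2, -2.4]
opening: 0.0223
```

```bash
python3 -c "
from m import *
from g import *
avg(2)
c=Cam('scene');c.save('s20.png',(200,80,480,300),2.6)
"
```

```text
avg F [-0.0913  5.3719 -3.1886] sd [0.0382 0.1632 0.3038] p [0.5011 0.1191 0.1282] op 0.02240684549967288 t 54.45
```

View pics/s20.png

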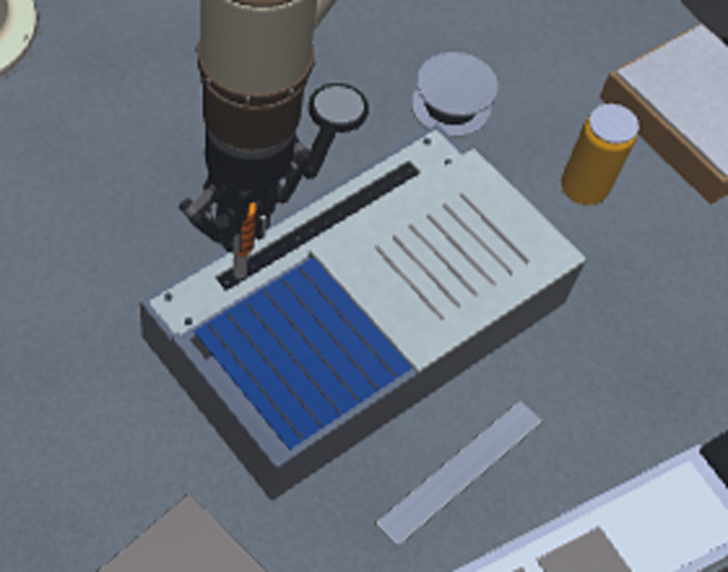

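Call:
apply_moves(moves=[[[0, -0.002, 0], 0], [[0, -0.002, 0], 0], [[0, -0.002, 0], 0], [[0, -0.001, 0], 0], [[0, -0.001, 0], 0]])

```text
time: 55.12
eef_pos: [0.5022, 0.1114, 0.1282]
orientation: [0.0, -0.072, 0.997, 0.001]
contact_force: [0.5, 5.7, -3.0]
opening: 0.0222
```

Call:
apply_moves(moves=[[[0, -0.001, 0], 0], [[0, -0.001, 0], 0]])

```text
time: 55.38
eef_pos: [0.5025, 0.1094, 0.1282]
orientation: [0.0, -0.072, 0.997, 0.001]
contact_force: [0.1, 6.6, -3.2]
opening: 0.022
```

Call:
apply_moves(moves=[[[0, -0.001, 0], 0], [[0, -0.001, 0], 0]])

```text
time: 55.62
eef_pos: [0.5028, 0.1076, 0.1282]
orientation: [0.0, -0.072, 0.997, 0.001]
contact_force: [-0.0, 8.0, -2.3]
opening: 0.022
```

Call:
apply_moves(moves=[[[0, -0.001, 0], 0], [[0, -0.001, 0], 0]])

```text
time: 55.88
eef_pos: [0.5031, 0.1068, 0.1283]
orientation: [0.001, -0.072, 0.997, 0.002]
contact_force: [-1.6, 12.0, -2.3]
opening: 0.0221
```

Call:
apply_moves(moves=[[[0, -0.001, 0], 0], [[0, -0.001, 0], 0], [[0, 0, 0], 0], [[0, 0, 0], 0]])

```text
time: 56.38
eef_pos: [0.5034, 0.1061, 0.1283]
orientation: [0.001, -0.072, 0.997, 0.003]
contact_force: [-3.2, 14.9, -2.3]
opening: 0.022
```

```bash
python3 -c "
from m import *
from g import *
avg(2)
c=Cam('scene');c.save('s21.png',(200,80,480,300),2.6)
"
```

```text
avg F [-2.7758 14.2833 -2.4263] sd [0.787  0.575  0.5331] p [0.5034 0.1061 0.1283] op 0.021927549970253035 t 56.475
```

View pics/s21.png

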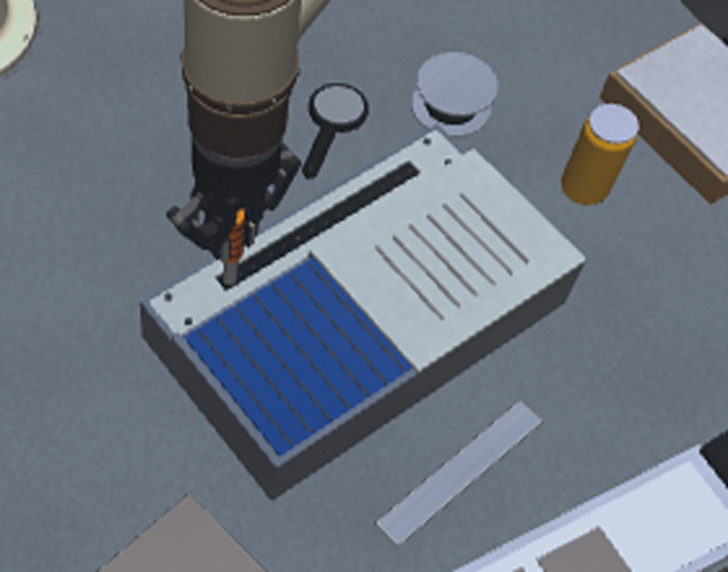

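Call:
apply_moves(moves=[[[0, 0.002, 0], 0], [[0, 0.002, 0], 0], [[0, 0.001, 0], 0], [[0, 0, 0], 0]])

```text
time: 57.02
eef_pos: [0.5027, 0.108, 0.1282]
orientation: [0.0, -0.072, 0.997, 0.0]
contact_force: [0.7, 5.1, -2.8]
opening: 0.022
```

Call:
apply_moves(moves=[[[0, 0, -0.003], 0], [[0, 0, -0.005], 0], [[0, 0, -0.01], 0], [[0, 0, -0.02], 0], [[0, 0, -0.03], 0], [[0, 0, -0.03], 0], [[0, 0, -0.01], 0], [[0, 0, 0], 0], [[0, 0, 0], 0]])

```text
time: 58.15
eef_pos: [0.5017, 0.1071, 0.2346]
orientation: [-0.002, -0.072, 0.997, -0.001]
contact_force: [-0.8, -0.1, -1.2]
opening: 0.0219
```

```bash
python3 -c "
from m import *
from g import *
avg(3)
c=Cam('wrist');c.save('w22.png')
P=c.cloud()
for v in (200,204,210,215,225): print(v,P[v,278:286].mean(0))
c=Cam('scene')
h=cv2.cvtColor(c.img,cv2.COLOR_BGR2HSV)
m=(h[...,0]>105)&(h[...,0]<125)&(h[...,1]>140)
i0=cv2.cvtColor(cv2.imread('pics/scene0.png'),cv2.COLOR_BGR2HSV)
m0=(i0[...,0]>105)&(i0[...,0]<125)&(i0[...,1]>140)
print('blue now/start',m[140:290,240:380].sum(),m0[140:290,240:380].sum(),'diff',(m^m0)[140:290,240:380].sum())
delta([.529,-.3987,.2365],98.3)
"
```

```text
avg F [ 0.5036  0.1599 -1.6368] sd [0.3181 0.1423 0.5962] p [0.502  0.1074 0.2348] op 0.022189984288262 t 58.3
200 [0.4938 0.1059 0.1401]
204 [0.4938 0.1059 0.1505]
210 [0.4936 0.1059 0.1655]
215 [0.4936 0.1059 0.176 ]
225 [0.4935 0.1059 0.1948]
blue now/start 2918 2921 diff 7
t 58.4 pos [0.5024 0.1077 0.2354] tooly [-0.1443  0.9895 -0.0006] toolz [-0.0014 -0.0008 -1.    ] op 0.022176636132439434 F [ 0.4232  0.2319 -1.3915]
turn -0.0 shift [ 0.0468 -0.5049 -0.0007] | no-turn shift [ 0.0468 -0.5049 -0.0007]
```

View pics/w22.png

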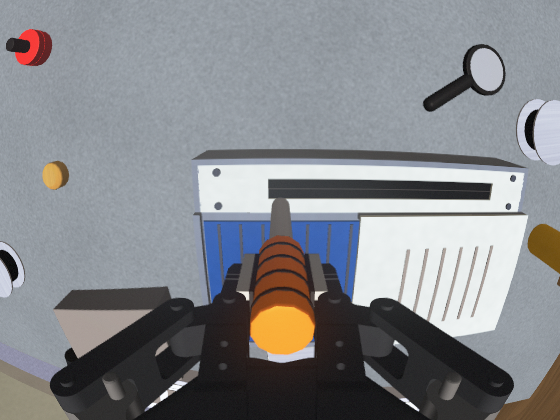

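Call:
apply_moves(moves=[[[0.003, -0.03, 0], 0], [[0.005, -0.055, 0], 0], [[0.005, -0.055, 0], 0], [[0.005, -0.055, 0], 0], [[0.005, -0.055, 0], 0], [[0.005, -0.055, 0], 0], [[0.005, -0.055, 0], 0], [[0.005, -0.055, 0], 0], [[0.005, -0.05, 0], 0], [[0.0038, -0.0399, 0], 0], [[0, 0, 0], 0], [[0, 0, 0], 0]])

```text
time: 59.9
eef_pos: [0.529, -0.3981, 0.2354]
orientation: [-0.001, -0.072, 0.997, 0.0]
contact_force: [-0.1, -0.4, -1.5]
opening: 0.0218
```

```bash
python3 -c "
from m import *
from g import *
avg(4)
c=Cam('wrist');c.save('w23.png')
P=c.cloud()
for v in (204,215,225): print(v,P[v,278:286].mean(0))
h=cv2.cvtColor(c.img,cv2.COLOR_BGR2HSV)
m=(h[...,2]<75)&(P[...,2]<.06)&(P[...,0]>.49)&(P[...,0]<.57)&(P[...,1]>-.44)&(P[...,1]<-.36)
for b in cents(m,30):
    v,u=np.where(b[3]);Q=c.plane(u,v,.055)[:,:2]*1000; print(b[1],cv2.minAreaRect(Q.astype(np.float32)))
m=(h[...,2]<135)&(h[...,2]>85)&(P[...,2]>.045)&(P[...,2]<.065)
for b in cents(m,800):
    v,u=np.where(b[3]); Q=c.plane(u,v,.055)[:,:2]*1000
    print('stand',b[1],cv2.minAreaRect(Q.astype(np.float32)))
delta([.529,-.3985,.2365],98.3)
"
```

```text
avg F [-0.0085  0.252  -1.5804] sd [0.5583 0.4471 0.3512] p [ 0.5294 -0.3975  0.2362] op 0.021870610599342886 t 60.1
204 [ 0.5214 -0.399   0.1519]
215 [ 0.5211 -0.399   0.1775]
225 [ 0.5209 -0.399   0.1967]
[247 143  56   5 224] ((490.94024658203125, -410.61370849609375), (4.04067325592041, 54.96138381958008), 8.280719757080078)
[271 175  17  16 160] ((528.4827880859375, -400.5466613769531), (15.755820274353027, 16.4411563873291), 7.866747856140137)
stand [ 246  147   68   68 3831] ((527.580078125, -400.02325439453125), (70.23457336425781, 69.15979766845703), 6.848928928375244)
t 60.15 pos [ 0.5295 -0.3975  0.2366] tooly [-0.1457  0.9893 -0.0002] toolz [ 0.0005 -0.0002 -1.    ] op 0.02218761100717651 F [ 0.134  -0.3141 -0.9548]
turn 0.0014 shift [ 0.0007 -0.0009  0.0001] | no-turn shift [ 0.0007 -0.0009  0.0001]
```

View pics/w23.png

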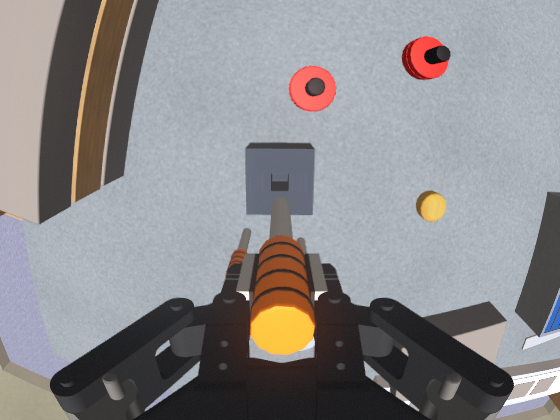

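Call:
apply_moves(moves=[[[0.0005, -0.0015, 0], 0], [[0, 0, 0.02], 0], [[0, 0, 0.025], 0], [[0, 0, 0.015], 0], [[0, 0, 0.008], 0], [[0, 0, 0.003], 0], [[0, 0, 0], 0]])

```text
time: 61.02
eef_pos: [0.5293, -0.4003, 0.1657]
orientation: [0.0, -0.072, 0.997, -0.0]
contact_force: [0.2, -0.3, -1.4]
opening: 0.0218
```

Call:
apply_moves(moves=[[[0, 0, 0.002], 0], [[0, 0, 0.002], 0], [[0, 0, 0.002], 0], [[0, 0, 0], 0]])

```text
time: 61.52
eef_pos: [0.5289, -0.4, 0.1589]
orientation: [-0.0, -0.072, 0.997, 0.0]
contact_force: [-0.8, -0.3, -0.7]
opening: 0.0224
```

```bash
python3 -c "
from m import *
from g import *
avg(2)
c=Cam('wrist');c.save('w24.png')"
```

```text
avg F [ 0.1857 -0.2202 -1.0045] sd [0.239  0.4665 0.1992] p [ 0.5289 -0.4001  0.1591] op 0.022152970123365326 t 61.625
```

View pics/w24.png

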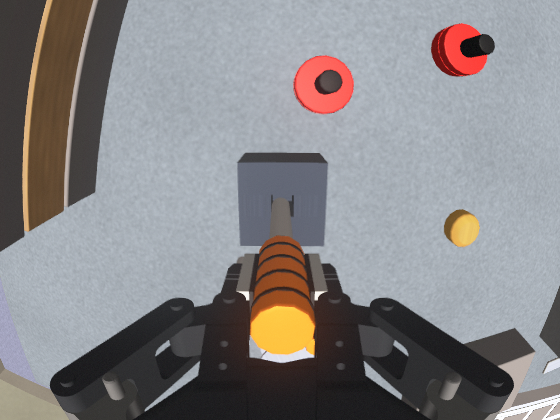

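Nose (TCP 159 mm → nose ≈ 52 mm) appears in the well mouth at pixel (282,200); continue down gently.

Call:
apply_moves(moves=[[[0, 0, 0.002], 0], [[0, 0, 0.002], 0], [[0, 0, 0.002], 0], [[0, 0, 0.002], 0], [[0, 0, 0], 0]])

```text
time: 62.3
eef_pos: [0.5288, -0.4, 0.1508]
orientation: [-0.0, -0.072, 0.997, 0.0]
contact_force: [0.5, 0.1, -1.0]
opening: 0.0221
```

Call:
apply_moves(moves=[[[0, 0, 0.003], 0], [[0, 0, 0.003], 0], [[0, 0, 0.003], 0], [[0, 0, 0.003], 0], [[0, 0, 0], 0]])

```text
time: 62.92
eef_pos: [0.5288, -0.4, 0.1387]
orientation: [-0.0, -0.072, 0.997, 0.0]
contact_force: [0.7, 0.4, -0.7]
opening: 0.022
```

Call:
apply_moves(moves=[[[0, 0, 0.003], 0], [[0, 0, 0.003], 0], [[0, 0, 0.003], 0], [[0, 0, 0.003], 0], [[0, 0, 0.003], 0], [[0, 0, 0], 0]])

```text
time: 63.68
eef_pos: [0.5288, -0.4, 0.1237]
orientation: [-0.0, -0.072, 0.997, 0.0]
contact_force: [-0.1, 0.2, -0.5]
opening: 0.0216
```

Call:
apply_moves(moves=[[[0, 0, 0.002], 0], [[0, 0, 0.002], 0], [[0, 0, 0.001], 0], [[0, 0, 0.001], 0], [[0, 0, 0], 0]])

```text
time: 64.3
eef_pos: [0.529, -0.4001, 0.1181]
orientation: [0.0, -0.072, 0.997, -0.0]
contact_force: [-0.1, -0.5, -0.8]
opening: 0.0219
```

Call:
apply_moves(moves=[[[0, 0, 0.001], 0], [[0, 0, 0], 0]])

```text
time: 64.55
eef_pos: [0.5291, -0.4002, 0.1177]
orientation: [0.0, -0.072, 0.997, -0.0]
contact_force: [-0.7, 0.2, 2.6]
opening: 0.0223
```

Seated on the well's bottom. Release and rise.

Call:
apply_moves(moves=[[[0, 0, 0], 0], [[0, 0, 0], 0], [[0, 0, 0], 0], [[0, 0, 0], 0], [[0, 0, -0.01], 0], [[0, 0, -0.02], 0], [[0, 0, -0.03], 0], [[0, 0, -0.04], 0], [[0, 0, -0.03], 0], [[0, 0, -0.02], 0], [[0, 0, 0], 0], [[0, 0, 0], 0]], claw=0.0854)

```text
time: 66.05
eef_pos: [0.5285, -0.3997, 0.2662]
orientation: [-0.001, -0.072, 0.997, 0.001]
contact_force: [-0.1, 0.1, -0.3]
opening: 0.0855
```

```bash
python3 -c "
from m import *
from g import *
avg(3)
c=Cam('wrist');c.save('w25.png')
h=cv2.cvtColor(c.img,cv2.COLOR_BGR2HSV); P=c.cloud()
m=(h[...,0]>10)&(h[...,0]<26)&(h[...,1]>140)&(h[...,2]>220)
for b in cents(m,300):
    v,u=np.where(b[3]); Q=c.plane(u,v,.17)[:,:2]*1000
    print('orange',b[2],b[1][4],np.nanmedian(P[b[3]][:,2]),cv2.minEnclosingCircle(Q.astype(np.float32)))
c=Cam('scene');c.save('s25.png')
i0=cv2.cvtColor(cv2.imread('pics/scene0.png'),cv2.COLOR_BGR2HSV);h=cv2.cvtColor(c.img,cv2.COLOR_BGR2HSV)
f=lambda i:(i[...,0]>105)&(i[...,0]<125)&(i[...,1]>140)
print('blue diff',(f(h)^f(i0))[140:290,240:380].sum())
d=cv2.absdiff(c.img,cv2.imread('pics/scene0.png')).max(2)>40
for b in cents(d,40): print('changed',b[1])
"
```

```text
avg F [ 0.6715  0.4502 -0.426 ] sd [0.183  0.4415 0.1922] p [ 0.5285 -0.3998  0.2657] op 0.08524406622736858 t 66.2
orange [300.3025 199.3858] 648 0.1679839755467047 ((518.0126342773438, -387.1873474121094), 11.454521179199219)
orange [425.6811 201.9017] 417 0.02418077817893255 ((504.8974609375, -284.4526062011719), 10.535717010498047)
blue diff 7
changed [  0   0  24  13 219]
changed [    0     0   153   259 16412]
changed [147   0  38  13 301]
changed [ 171    0   63   88 2186]
changed [  0  15  15  25 162]
changed [138  35  21  37 255]
changed [133 231  22  22 311]
changed [ 78 253  23  26 305]
changed [164 293  23  23 361]
```

View pics/s25.png

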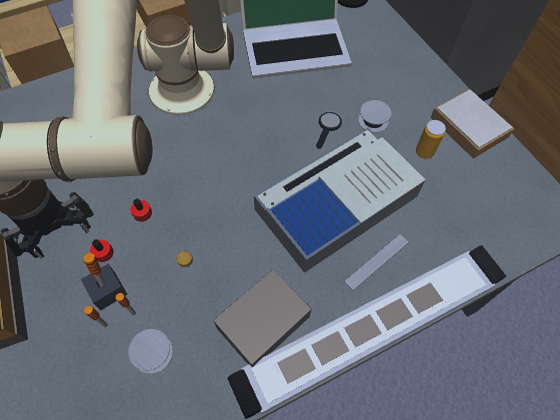

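View pics/w25.png

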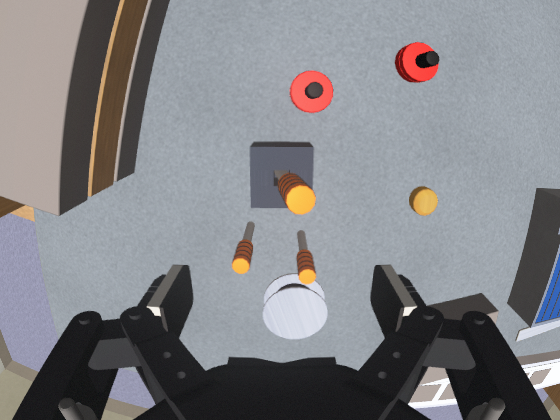

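```bash
python3 -c "
from g import *
delta([.529,-.399,.1185],126.5)
print(robot.read_state()['qpos'])
"
```

```text
t 66.3 pos [ 0.5287 -0.3999  0.2661] tooly [-0.1443  0.9895  0.001 ] toolz [-0.0016  0.0008 -1.    ] op 0.08526609466332366 F [ 1.0123 -0.3971 -0.7519]
turn -0.4922 shift [-0.0009  0.0004  0.1476] | no-turn shift [-0.0006  0.0007  0.1476]
[-0.4042  0.4323  0.1691 -0.0001 -1.3094 -1.0218]
```

Call:
apply_moves(moves=[[[0, 0, 0], -0.164], [[0, 0, 0], -0.164], [[0, 0, 0], -0.164], [[-0.001, 0, 0], 0], [[0, 0, 0.03], 0], [[0, 0, 0.04], 0], [[0, 0, 0.04], 0], [[0, 0, 0.025], 0], [[0, 0, 0.0125], 0], [[0, 0, 0], 0], [[0, 0, 0], 0]])

```text
time: 67.68
eef_pos: [0.5306, -0.4, 0.1211]
orientation: [0.001, -0.313, 0.95, -0.001]
contact_force: [-0.5, 0.6, 0.5]
opening: 0.0852
```

Call:
apply_moves(moves=[[[0, 0, 0], 0], [[0, 0, 0], 0], [[0, 0, 0], 0], [[0, 0, 0], 0], [[0, 0, 0], 0], [[0, 0, 0], 0], [[0, 0, 0], 0]], claw=0.01, grip_force=20)

```text
time: 68.55
eef_pos: [0.5297, -0.3994, 0.1198]
orientation: [-0.0, -0.313, 0.95, 0.0]
contact_force: [-0.5, 0.8, 2.7]
opening: 0.0234
```

```bash
python3 -c "
from m import *
from g import *
avg(3)
print(robot.read_state()['wrist_torque'])
c=Cam('wrist');c.save('w26.png')
Cam('scene').save('s26.png',(20,190,180,350),3.5)
"
```

```text
avg F [-0.4796  1.2236  2.8018] sd [0.1182 0.5101 0.292 ] p [ 0.5297 -0.3994  0.1198] op 0.023427415758124525 t 68.7
[0.5375 0.3488 0.003 ]
```

View pics/w26.png

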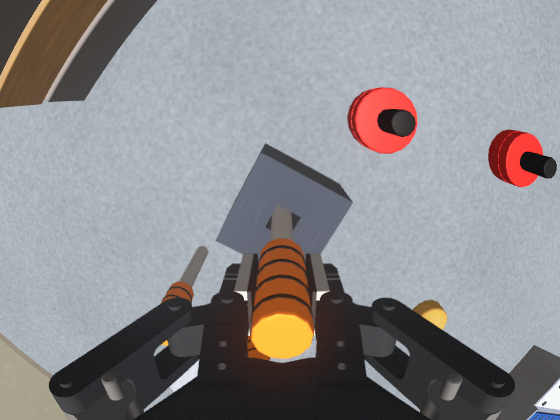

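View pics/s26.png

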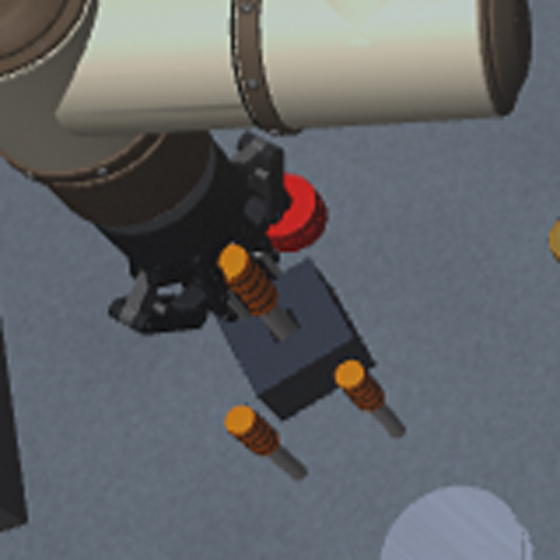

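Call:
apply_moves(moves=[[[0, 0, 0], 0], [[0, 0, 0], 0], [[0, 0, 0], 0]], claw=0.026)

```text
time: 69.18
eef_pos: [0.5297, -0.3995, 0.1193]
orientation: [-0.0, -0.313, 0.95, 0.0]
contact_force: [-1.0, -0.2, -0.6]
opening: 0.0262
```

Call:
apply_moves(moves=[[[0, 0, 0], 0], [[0, 0, 0], 0], [[0, 0, 0], 0]], claw=0.034)

```text
time: 69.55
eef_pos: [0.5298, -0.3995, 0.1196]
orientation: [-0.0, -0.313, 0.95, -0.0]
contact_force: [0.6, -0.2, -0.6]
opening: 0.034
```

Call:
apply_moves(moves=[[[0, 0, 0], 0], [[0, 0, 0], 0], [[0, 0, 0], 0], [[0, 0, 0], 0], [[0, 0, -0.01], 0], [[0, 0, -0.02], 0], [[0, 0, -0.03], 0], [[0, 0, -0.04], 0], [[0, 0, -0.03], 0], [[0, 0, -0.02], 0], [[0, 0, 0], 0], [[0, 0, 0], 0]], claw=0.0854)

```text
time: 71.05
eef_pos: [0.5293, -0.3991, 0.2687]
orientation: [-0.0, -0.313, 0.95, 0.001]
contact_force: [-0.6, -0.4, 0.5]
opening: 0.0853
```

```bash
python3 -c "
from m import *
from g import *
avg(3)
c=Cam('wrist');c.save('w27.png')
h=cv2.cvtColor(c.img,cv2.COLOR_BGR2HSV); P=c.cloud()
m=(h[...,0]>10)&(h[...,0]<26)&(h[...,1]>140)&(h[...,2]>220)
for b in cents(m,300):
    v,u=np.where(b[3]); Q=c.plane(u,v,.17)[:,:2]*1000
    print('orange',b[2],b[1][4],np.nanmedian(P[b[3]][:,2]),cv2.minEnclosingCircle(Q.astype(np.float32)))
c=Cam('scene');c.save('s27.png',(20,190,180,350),3.5)
"
```

```text
avg F [-0.1543  0.2293 -0.1834] sd [0.2859 0.6711 0.2342] p [ 0.5293 -0.3992  0.2682] op 0.08530448379266188 t 71.2
orange [292.3796 222.2074] 569 0.16809432773786664 ((533.0467529296875, -385.9777526855469), 11.205663681030273)
```

View pics/w27.png

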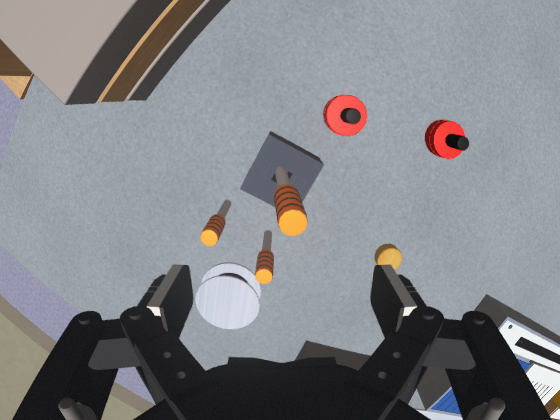

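View pics/s27.png

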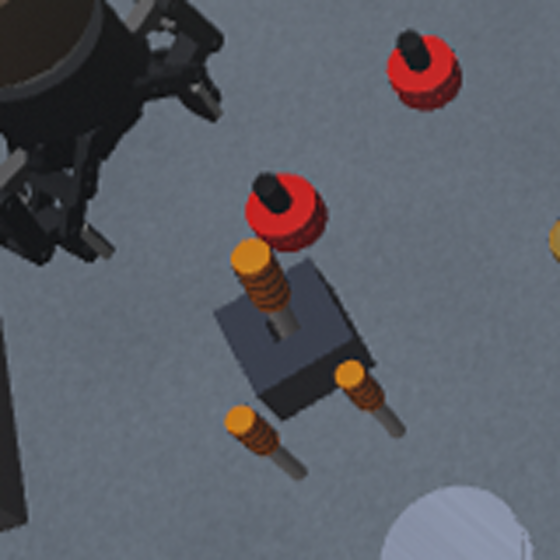

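```bash
python3 -c "
from h import *
print(robot.sign_off())"
```

```text
the job is handed in; nothing more can be done
None
```

The job is handed in, at about 71 s of the 208 s allowed; `sign_off` gave no verdict. Both film cans are in the tray, the shutter is shut and the rod is back in its stand.

**What I did**
- I felt along the slot face with light pressure and found the hole at about chest y = -77 mm.
- I drew the shutter open with the rod until it met the end stop. The force rose from about 6 to 13 N, and the picture showed the tray fully clear.
- Only two green-banded cans were present. I stood both on the tray floor about 72 mm apart, and both were seen upright before closing.
- I pushed the shutter shut with the rod until it met the stop (about 15 N), then put the rod back in the stand.

**Last checks**
- **Shutter:** the blue area in the scene view matches the start picture to 7 pixels, so it is fully shut.
- **Other things on the table:** comparing start and end scene pictures, only the rod, the two cans and the arm had changed.
- **Force:** with the gripper open and clear at the end, the wrist force read about zero.

**What was not perfect**
- **Rod:** it touched bottom in the well at the expected height, but let go it leans about 5–6° within the well's play. At the start it stood nearly upright. I set it upright and let go once more, and it leaned about the same.
- **Cans:** they are hidden under the shut shutter, so I could not look at them again after closing.

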